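Lock and log the cavity filters

ROBOT

A 6-joint arm with a two-finger parallel gripper is mounted at the origin on the work surface. World frame = base frame: x ahead of the robot, y to its left, z up, the work surface at z = 0. Lengths are in m, angles in degrees, forces in N, time in s.
With the tool pointing down it reaches from about 0.4 to 0.825 m from the base axis. Payload 7 kg.
Tool frame: the origin (TCP) lies between the finger pads; the fingertips stand 22 mm ahead of it and the grasp point (between the pads) lies 3 mm ahead of it; z points along the fingers, y is the direction in which the jaws open and shut (so a half turn about z gives the same grasp; the last joint's range is limited). The gripper opens to 88 mm and grips with 3 to 60 N. Pads are 19 mm wide; open, the fingers measure 130 mm over their backs; the gripper's body (78 mm by 193 mm) begins 47 mm behind the grasp point.
Start: joints at [-60.155, 20.546, 0.682, 0, -70.136, -16.507], TCP at [0.156, -0.657, 0.219] pointing down, gripper open.
Joint ranges: [-176.03, 176.03], [-82.01, 121.73], [-58.28, 71.71], [-173.87, 95.51], [-174.79, -0.11], [-173.66, 173.66]. Speed limits (degrees/s): [136.94, 136.94, 172.46, 180, 180, 180].

INTERFACE

Orientations are given as [roll, pitch, yaw] about the fixed x, y, z axes, in that order (R = Rz(yaw) Ry(pitch) Rx(roll)).
In Python, from plant import telemetry, cams, r gives the robot as it stands.
- The arm moves only by the tool carry_out, never from a script. Its argument "commands" is one flat list of numbers, 5 for each row, row after row: the shift along the world's x, y, z as a fraction of full scale, then the turn about the world's z as a fraction of full scale, then the gripper's target within -1 to 1 (shut at 1, half-way at 0, fully open at -1). In form: [x, y, z, turn, claw, x, y, z, turn, claw, ...]. A call has 1 to 8 rows; each row shifts and turns the commanded pose from where the row before left it; what a row does not reach is not made up. Full scale, the value 1, is 0.04 m for a shift and 4 degrees for a turn. A row lasts 1/10 s, in which the tool goes at most 50 mm and 8.59 degrees, less where a joint would pass 70% of its speed; a pose out of reach is approached as far as the arm can. A call with a number of a shift or a turn outside -1 to 1 is refused whole. A call with a gripper value outside its range is refused whole. The fingers move at their own pace and stop on an object; "grip_force" is the grip in N (left out, the last holds). Time passes only in rows, so rows that do not move let the fingers close. It gives the time, the measured TCP pose, the force and the opening at its end, in the units of the state.
- telemetry.get_state(): the state, without advancing time (a new reading comes with each control period).
- cams.capture(name): name is "scene" or "top" or "wrist"; returns a dict with "frame" (480x640x3 uint8, red, green, blue), "camera_matrix" (3x3 intrinsics, pixels), "camera_from_world" (4x4, takes a point from world to camera coordinates); the wrist camera has in their place "mount" (4x4, takes a point from camera to tool coordinates, whose origin is the TCP and whose axes are the flange's). Camera axes: x right, y down, z forward; pixel columns grow to the right and rows downward; lengths in m; the calibration is good to about 2 mm. A picture is of the moment at which its call begins: read the wrist's pose just before it. There is no depth.
- r.close_job(): hands the job in, once; it reports no verdict.
The state is a dict: "time_s": time; "joints": joint angles; "qd": joint speeds; "joint_torque": joint torques, N m; "tcp_pos": TCP position; "eef_rot": TCP orientation; "contact_force": force on the tool from outside, world axes, zero at the start; "moment": the same for the moment, N m; "gripper_width": finger opening in m.
Only numpy, scipy, OpenCV 4.12 (cv2) and the standard library are available. Lean on these libraries where they do the work, as an engineer would, in place of code of your own. Each camera call takes 0.05 s, during which the arm holds its last target. There are 200 camera calls.

TASK

Three or four small cavity filters stand on the radio bench. With the mallet, knock the sprung lock pin of every filter fully down, then stand the mallet on its head on the white mat and let go. Then take the scanner and, in the order red, yellow, blue, green, hold it still for three seconds squarely facing the middle of each filter's sloping label from about 10 cm away, and finally stand it nose down on the black mat; only the mallet may touch the filters, and leave the little brass adapter and black dummy load beside the mats where they are.

Things in the scene. Friction and masses are not known exactly. Their poses are not given: they have to be found in the camera images.
- filter_red: Loose bench cavity filter colour-coded red (may be absent), 0.9 kg: 100 mm square aluminium base 10 mm thick, white can 92 mm across, grey top plate 100 mm across whose top is 76 mm up. Origin: centre of the underside; z up, x runs from the label side (-x) to the pin side (+x). A brass collar (20 mm across, up to 96 mm) guides the pin at x = +34 mm, y = 0; the label wedge fills x = -46 to +8 mm, y = -30 to +30 mm and is at most 101 mm high
- label_red (a point): Centre of the red-bordered barcode label (46 x 56 mm) on that filter's sloping wedge, at x = -23, y = 0, z = 90 mm in the filter's frame. Its z axis is the outward normal of the label: 25 degrees (0.436 rad) from vertical, leaning to the filter's -x side; y is the filter's y
- pin_red (a joint): Travel of the red filter's lock pin (m): 0 up, 0.014 fully down. The red cap (22 mm across, its axis at x = 34, y = 0 mm in the filter's frame) has its top 120 mm above the filter's underside at 0 and 106 mm at 0.014. A light spring and stiff friction: about 8 N on top moves it down, and it stays where it is left
- filter_yellow: Loose bench cavity filter colour-coded yellow (may be absent), 0.9 kg: 100 mm square aluminium base 10 mm thick, white can 92 mm across, grey top plate 100 mm across whose top is 76 mm up. Origin: centre of the underside; z up, x runs from the label side (-x) to the pin side (+x). A brass collar (20 mm across, up to 96 mm) guides the pin at x = +34 mm, y = 0; the label wedge fills x = -46 to +8 mm, y = -30 to +30 mm and is at most 101 mm high
- label_yellow (a point): Centre of the yellow-bordered barcode label (46 x 56 mm) on that filter's sloping wedge, at x = -23, y = 0, z = 90 mm in the filter's frame. Its z axis is the outward normal of the label: 25 degrees (0.436 rad) from vertical, leaning to the filter's -x side; y is the filter's y
- pin_yellow (a joint): Travel of the yellow filter's lock pin (m): 0 up, 0.014 fully down. The yellow cap (22 mm across, its axis at x = 34, y = 0 mm in the filter's frame) has its top 120 mm above the filter's underside at 0 and 106 mm at 0.014. A light spring and stiff friction: about 8 N on top moves it down, and it stays where it is left
- filter_blue: Loose bench cavity filter colour-coded blue (may be absent), 0.9 kg: 100 mm square aluminium base 10 mm thick, white can 92 mm across, grey top plate 100 mm across whose top is 76 mm up. Origin: centre of the underside; z up, x runs from the label side (-x) to the pin side (+x). A brass collar (20 mm across, up to 96 mm) guides the pin at x = +34 mm, y = 0; the label wedge fills x = -46 to +8 mm, y = -30 to +30 mm and is at most 101 mm high
- label_blue (a point): Centre of the blue-bordered barcode label (46 x 56 mm) on that filter's sloping wedge, at x = -23, y = 0, z = 90 mm in the filter's frame. Its z axis is the outward normal of the label: 25 degrees (0.436 rad) from vertical, leaning to the filter's -x side; y is the filter's y
- pin_blue (a joint): Travel of the blue filter's lock pin (m): 0 up, 0.014 fully down. The blue cap (22 mm across, its axis at x = 34, y = 0 mm in the filter's frame) has its top 120 mm above the filter's underside at 0 and 106 mm at 0.014. A light spring and stiff friction: about 8 N on top moves it down, and it stays where it is left
- filter_green: Loose bench cavity filter colour-coded green (may be absent), 0.9 kg: 100 mm square aluminium base 10 mm thick, white can 92 mm across, grey top plate 100 mm across whose top is 76 mm up. Origin: centre of the underside; z up, x runs from the label side (-x) to the pin side (+x). A brass collar (20 mm across, up to 96 mm) guides the pin at x = +34 mm, y = 0; the label wedge fills x = -46 to +8 mm, y = -30 to +30 mm and is at most 101 mm high
- label_green (a point): Centre of the green-bordered barcode label (46 x 56 mm) on that filter's sloping wedge, at x = -23, y = 0, z = 90 mm in the filter's frame. Its z axis is the outward normal of the label: 25 degrees (0.436 rad) from vertical, leaning to the filter's -x side; y is the filter's y
- pin_green (a joint): Travel of the green filter's lock pin (m): 0 up, 0.014 fully down. The green cap (22 mm across, its axis at x = 34, y = 0 mm in the filter's frame) has its top 120 mm above the filter's underside at 0 and 106 mm at 0.014. A light spring and stiff friction: about 8 N on top moves it down, and it stays where it is left
- mallet_head (a point): Centre of the mallet's head, 38 mm above its striking face. Orange head 40 mm square and 76 mm tall with black rubber faces (42 mm square), standing on one face; the frame's z is the head's axis (up as it stands, -z is the striking face). A wooden handle, 22 mm wide (y) and 26 mm tall, sticks out level at the head centre's height, from 20 to 155 mm along -x. 0.3 kg; balances about 9 mm from the head centre towards the handle
- mallet: The same mallet; origin at the centre of the striking face it stands on, 38 mm below the head's centre
- scanner_grip (a point): Centre of the grip zone of the handheld barcode scanner, on the axis of its yellow head, 60 mm above its nose. It stands nose down: black nose 68 x 58 mm and 18 mm tall, above it the yellow head 46 mm (x) by 42 mm (y) up to 90 mm; a black handle 30 mm wide and 26 mm thick sticks out level along -x from the head to 107 mm, 53 to 79 mm above the nose. The frame's z points up as it stands. 0.25 kg
- scanner_nose (a point): Centre of the red window in the scanner's nose (its underside as it stands); the beam leaves along this frame's -z
- scanner: The same scanner; origin at the centre of the nose's underside, same as scanner_nose
- mat_white: Fixed white mat for the mallet, 130 mm square, 4 mm thick; origin at the centre of its underside on the bench
- mat_black: Fixed black rubber mat for the scanner, 130 mm square, 4 mm thick; origin at the centre of its underside on the bench
- adapter: Bystander, leave alone: small brass adapter, 22 mm across, 30 mm tall; origin at its underside's centre or on its axis
- load: Bystander, leave alone: small black dummy load, 28 mm across, 38 mm tall; origin at its underside's centre or on its axis
There are look-alikes about, which are no part of the job. What is shaped like the mallet but pink or turquoise is not meant.

How it is judged (in metres and radians):
On the way, in this order (a step that is already met when the one before it is completed fails the run):
1. the lock pins of all present filters are down (value of joint each of pin_red, pin_yellow, pin_blue, pin_green above 0.01 m), for 0.2 s.
2. the mallet stands on its head on the white mat, released (x of mallet_head in the frame of mat_white between -0.055 and 0.055 m and y of mallet_head in the frame of mat_white between -0.055 and 0.055 m and z of mallet_head in the frame of mat_white between 0.036 and 0.048 m and angle between mallet_head's own z axis and vertical below 0.15 rad and linear speed of mallet below 0.02 m/s and contact force between the fingers and mallet below 0.2 N), for 0.2 s.
3. the scanner is held still, square to the red label: label centre kept within 16 mm of the beam along the scanner's x and y, 60 to 150 mm away, within 0.30 rad of square, for 2 s (x of label_red in the frame of scanner_nose between -0.016 and 0.016 m and y of label_red in the frame of scanner_nose between -0.016 and 0.016 m and z of label_red in the frame of scanner_nose between -0.15 and -0.06 m and angle between the z axis of label_red and the z axis of scanner_nose, either way round below 0.3 rad), for 2 s.
4. the scanner is held still, square to the yellow label: label centre kept within 16 mm of the beam along the scanner's x and y, 60 to 150 mm away, within 0.30 rad of square, for 2 s (x of label_yellow in the frame of scanner_nose between -0.016 and 0.016 m and y of label_yellow in the frame of scanner_nose between -0.016 and 0.016 m and z of label_yellow in the frame of scanner_nose between -0.15 and -0.06 m and angle between the z axis of label_yellow and the z axis of scanner_nose, either way round below 0.3 rad), for 2 s.
5. the scanner is held still, square to the blue label: label centre kept within 16 mm of the beam along the scanner's x and y, 60 to 150 mm away, within 0.30 rad of square, for 2 s (x of label_blue in the frame of scanner_nose between -0.016 and 0.016 m and y of label_blue in the frame of scanner_nose between -0.016 and 0.016 m and z of label_blue in the frame of scanner_nose between -0.15 and -0.06 m and angle between the z axis of label_blue and the z axis of scanner_nose, either way round below 0.3 rad), for 2 s.
6. the scanner is held still, square to the green label: label centre kept within 16 mm of the beam along the scanner's x and y, 60 to 150 mm away, within 0.30 rad of square, for 2 s (x of label_green in the frame of scanner_nose between -0.016 and 0.016 m and y of label_green in the frame of scanner_nose between -0.016 and 0.016 m and z of label_green in the frame of scanner_nose between -0.15 and -0.06 m and angle between the z axis of label_green and the z axis of scanner_nose, either way round below 0.3 rad), for 2 s.
At the end, for the whole second after the job is handed in: Present pins at least 10 of 14 mm down, filters upright; mallet on its head on the white mat, scanner nose down on the black mat (their axis within 55 mm of the mat centre along each side, within 0.15 rad of upright), both at rest and released (all of step 1 and all of step 2 and x of scanner_nose in the frame of mat_black between -0.055 and 0.055 m and y of scanner_nose in the frame of mat_black between -0.055 and 0.055 m and z of scanner_nose in the frame of mat_black between -0.002 and 0.01 m and angle between scanner_nose's own z axis and vertical below 0.15 rad and linear speed of scanner below 0.02 m/s and contact force between the fingers and scanner below 0.2 N and angle between each of filter_red, filter_yellow, filter_blue, filter_green's own z axis and vertical below 0.1 rad); the robot touches nothing.
It fails at once if the gripper, arm or scanner touches a filter (contact force between any of the fingers, the arm, scanner and filter_red above 2 N or contact force between any of the fingers, the arm, scanner and filter_yellow above 2 N or contact force between any of the fingers, the arm, scanner and filter_blue above 2 N or contact force between any of the fingers, the arm, scanner and filter_green above 2 N).
It fails at once if a filter is tipped over (angle between any of filter_red, filter_yellow, filter_blue, filter_green's own z axis and vertical above 0.5 rad).
It fails at once if a bystander is pushed more than 5 cm (distance of any of adapter, load from where it was at the start of the episode above 0.05 m).
Of filter_red, filter_yellow, filter_blue, filter_green only 3 to 4 are there at a start; the rules pass over those that are not, and their reading is None.
At some moment in a run one of filter_red, filter_yellow, filter_blue, filter_green may be knocked a few centimetres aside while the robot is not near it.
It also fails if it takes over 192 s, if anything falls off the work surface, if the arm or the gripper's body presses on something with over 40 N, if the wrist force passes 120 N, or if a joint passes its speed limit or range.

## Working session

There is one attempt and no reset: what is moved stays moved. The work goes in short steps, Python scripts to look and compute and a tool call to move; the robot and the scene stay as the last step left them, time stands still between calls to the robot, and variables do not carry over. Pictures are saved under pics/ and viewed, about 12 in all and at most 16, crops included, and the job is handed in when it is done.

Besides the shell and the picture viewer there is one more tool, called after ">>>" by a JSON object that holds its "method" and its "body", one argument or row to a line. carry_out: Moves the arm, as the interface text tells. Shift numbers are shares of 0.04 m and turn numbers shares of 4 degrees, none past 1 either way. Its arguments: {"type":"object","properties":{"commands":{"type":"array"},"grip_force":{"type":"number"}},"required":["commands"]}

```bash
ls; mkdir -p pics
cat > h.py <<'E'
import numpy as np, cv2
from scipy.spatial.transform import Rotation as R
from plant import telemetry, cams, r
def cap(n):
    s=telemetry.get_state(); c=cams.capture(n); K=np.array(c['camera_matrix'])
    if n=='wrist':
        T=np.eye(4); T[:3,:3]=R.from_euler('xyz',s['eef_rot'],degrees=True).as_matrix(); T[:3,3]=s['tcp_pos']
        E=np.linalg.inv(T@np.array(c['mount']))
    else: E=np.array(c['camera_from_world'])
    return np.array(c['frame']),K,E
def save(n,f): cv2.imwrite('pics/'+n,cv2.cvtColor(f,cv2.COLOR_RGB2BGR))
def proj(K,E,P):
    P=np.atleast_2d(P); c=P@E[:3,:3].T+E[:3,3]; u=c@K.T; return u[:,:2]/u[:,2:]
def unproj(K,E,uv,z):
    uv=np.atleast_2d(uv).astype(float); Ei=np.linalg.inv(E)
    d=np.c_[uv,np.ones(len(uv))]@np.linalg.inv(K).T@Ei[:3,:3].T; o=Ei[:3,3]
    return o+d*((np.asarray(z)-o[2])/d[:,2])[:,None]
E
python3 - <<'E'
from h import *
np.set_printoptions(precision=4,suppress=True)
print(telemetry.get_state())
for n in('top','scene'):
    f,K,E=cap(n); save(n+'0.png',f); np.savez(n+'0.npz',f=f,K=K,E=E); print(K,np.linalg.inv(E))
f,K,E=cap('wrist');save('wrist0.png',f);print(np.linalg.inv(E),K)
E
```

```text
pics
{'time_s': 0.0, 'joints': array([-60.154 ,  20.5897,   0.6329,  -0.0189, -70.1358, -16.5069]), 'qd': array([ 0.0972, -0.0252,  0.013 ,  0.0097, -0.0588,  0.0057]), 'joint_torque': array([  0.0018, -58.2717,  29.3071,   6.9974,   0.0068,  -0.0001]), 'tcp_pos': array([ 0.1556, -0.6563,  0.2184]), 'eef_rot': array([ 179.9062,   -0.0093, -166.6674]), 'contact_force': array([-0.0812, -0.5556, -0.1653]), 'moment': array([-0.001 ,  0.0455, -0.0036]), 'gripper_width': 0.08776819542875174}
[[556.9088   0.     326.1843]
 [  0.     556.9088 241.2654]
 [  0.       0.       1.    ]] [[ 0.0064 -0.9876  0.1572  0.2774]
 [-1.     -0.0055  0.0062  0.0077]
 [-0.0053 -0.1572 -0.9876  1.2848]
 [ 0.      0.      0.      1.    ]]
[[516.6812   0.     317.2284]
 [  0.     516.6812 239.8375]
 [  0.       0.       1.    ]] [[ 0.3836  0.5807 -0.718   1.2407]
 [ 0.9235 -0.2416  0.2979 -0.2966]
 [-0.0005 -0.7774 -0.629   0.7747]
 [ 0.      0.      0.      1.    ]]
[[-0.2309  0.9351  0.269   0.0831]
 [ 0.973   0.2212  0.0663 -0.673 ]
 [ 0.0025  0.277  -0.9609  0.3837]
 [ 0.      0.      0.      1.    ]] [[354.8462   0.     323.0977]
 [  0.     354.8462 239.4241]
 [  0.       0.       1.    ]]
```

View pics/top0.png

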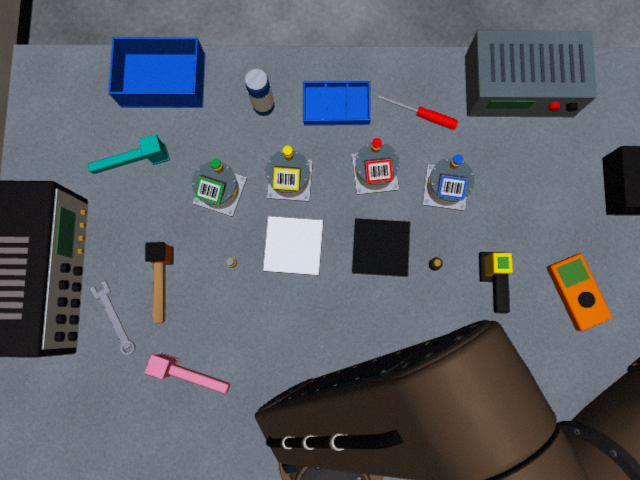

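View pics/scene0.png

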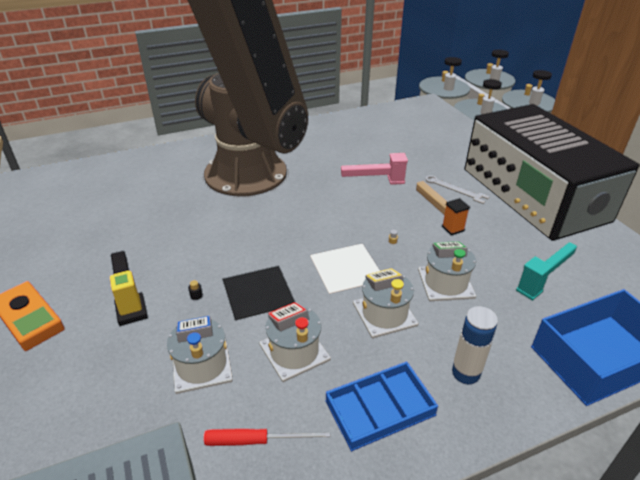

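```bash
cat >> h.py <<'E'
def blob(f,lo,hi,roi=None,mina=8):
    hsv=cv2.cvtColor(f,cv2.COLOR_RGB2HSV); lo=np.array(lo);hi=np.array(hi)
    if lo[0]>hi[0]: m=cv2.inRange(hsv,(0,lo[1],lo[2]),hi.tolist())|cv2.inRange(hsv,lo.tolist(),(180,int(hi[1]),int(hi[2])))
    else: m=cv2.inRange(hsv,lo.tolist(),hi.tolist())
    if roi is not None:
        k=np.zeros_like(m); x0,y0,x1,y1=roi; k[y0:y1,x0:x1]=1; m=m*k
    n,l,s,c=cv2.connectedComponentsWithStats(m)
    return [(c[i].round(1),s[i]) for i in np.argsort(-s[:,4]) if i>0 and s[i,4]>=mina]
COL={'red':((172,120,80),(8,255,255)),'yellow':((25,120,80),(33,255,255)),'blue':((100,120,80),(118,255,255)),'green':((50,120,60),(75,255,255))}
def filters(f,K,E,pin=0.0,roi=(180,130,490,225)):
    # cap blob = higher in the image (x+), label border = lower; returns filter xy, yaw, cap xy
    out={}
    for n,(lo,hi) in COL.items():
        b=blob(f,lo,hi,roi,6)
        if len(b)<2: print(n,b); continue
        lab=max(b,key=lambda t:t[1][2]*t[1][3]); s=lab[1]
        cap_=[t for t in b if t[0][1]<s[1]+1]
        cap_=max(cap_,key=lambda t:t[1][4])
        m=np.array([lab[0]])
        L=unproj(K,E,m,[.090])[0]; C=unproj(K,E,[cap_[0]],[.114-pin])[0]
        d=(C-L)[:2]; yaw=np.arctan2(d[1],d[0])
        out[n]=dict(lab=L[:2].round(4),cap=C[:2].round(4),yaw=np.degrees(yaw).round(1),dist=np.hypot(*d).round(4))
    return out
E
python3 - <<'E'
from h import *
d=np.load('top0.npz'); f,K,E=d['f'],d['K'],d['E']
for k,v in filters(f,K,E).items(): print(k,v)
for n,lo,hi,roi,z in [('malhead',(0,0,0),(180,255,60),(135,230,180,270),.076),('handle',(8,80,60),(20,255,255),(140,240,180,330),.051),('scan',(20,120,80),(35,255,255),(470,240,520,285),.09),('blackmat',(0,0,0),(180,255,50),(345,210,418,285),.004),('whitemat',(0,0,200),(180,40,255),(255,205,330,285),.004)]:
    for c,s in blob(f,lo,hi,roi,20)[:3]: print(n,c,s,unproj(K,E,[c],[z])[0].round(4))
big=cv2.resize(f[225:330,130:190],None,fx=5,fy=5,interpolation=cv2.INTER_CUBIC)
b2=cv2.resize(f[235:340,465:525],None,fx=5,fy=5,interpolation=cv2.INTER_CUBIC)
save('crop1.png',np.hstack([big,b2]))
E
```

```text
Traceback (most recent call last):
  File "h.py", line 31, in filters
    b=blob(f,lo,hi,roi,6)
  File "h.py", line 20, in blob
    if lo[0]>hi[0]: m=cv2.inRange(hsv,(0,lo[1],lo[2]),hi.tolist())|cv2.inRange(hsv,lo.tolist(),(180,int(hi[1]),int(hi[2])))
                      ~~~~~~~~~~~^^^^^^^^^^^^^^^^^^^^^^^^^^^^^^^^^
cv2.error: OpenCV(4.12.0) :-1: error: (-5:Bad argument) in function 'inRange'
> Overload resolution failed:
>  - lowerb is not a numerical tuple
>  - Expected Ptr<cv::UMat> for argument 'lowerb'
```

```bash
sed -i 's/cv2.inRange(hsv,(0,lo\[1\],lo\[2\]),hi.tolist())/cv2.inRange(hsv,(0,int(lo[1]),int(lo[2])),hi.tolist())/' h.py
cat > m.py <<'E'
from h import *
d=np.load('top0.npz'); f,K,E=d['f'],d['K'],d['E']
for k,v in filters(f,K,E).items(): print(k,v)
for n,lo,hi,roi,z in [('malhead',(0,0,0),(180,255,60),(135,230,180,270),.076),('handle',(8,80,60),(20,255,255),(140,240,180,330),.051),('scan',(20,120,80),(35,255,255),(470,240,520,285),.09),('blackmat',(0,0,0),(180,255,50),(345,210,418,285),.004),('whitemat',(0,0,200),(180,40,255),(255,205,330,285),.004)]:
    for c,s in blob(f,lo,hi,roi,20)[:3]: print(n,c,s,unproj(K,E,[c],[z])[0].round(4))
big=cv2.resize(f[225:330,130:190],None,fx=5,fy=5,interpolation=cv2.INTER_CUBIC)
b2=cv2.resize(f[235:340,465:525],None,fx=5,fy=5,interpolation=cv2.INTER_CUBIC)
save('crop1.png',np.hstack([big,b2]))
E
python3 m.py
```

```text
Traceback (most recent call last):
  File "m.py", line 3, in <module>
    for k,v in filters(f,K,E).items(): print(k,v)
               ~~~~~~~^^^^^^^
  File "h.py", line 31, in filters
    b=blob(f,lo,hi,roi,6)
  File "h.py", line 20, in blob
    if lo[0]>hi[0]: m=cv2.inRange(hsv,(0,int(lo[1]),int(lo[2])),hi.tolist())|cv2.inRange(hsv,lo.tolist(),(180,int(hi[1]),int(hi[2])))
                      ~~~~~~~~~~~^^^^^^^^^^^^^^^^^^^^^^^^^^^^^^^^^^^^^^^^^^^
cv2.error: OpenCV(4.12.0) :-1: error: (-5:Bad argument) in function 'inRange'
> Overload resolution failed:
>  - upperb is not a numpy array, neither a scalar
>  - Expected Ptr<cv::UMat> for argument 'upperb'
```

```bash
python3 - <<'E'
L=open('h.py').read().split('\n')
i=[k for k,l in enumerate(L) if l.startswith('    if lo[0]>hi[0]')][0]
L[i-1]='    hsv=cv2.cvtColor(f,cv2.COLOR_RGB2HSV); rng=lambda a,b:cv2.inRange(hsv,np.array(a),np.array(b))'
L[i]='    if lo[0]>hi[0]: m=rng((0,)+lo[1:],hi)|rng(lo,(180,)+hi[1:])'
L[i+1]='    else: m=rng(lo,hi)'
open('h.py','w').write('\n'.join(L))
E
python3 m.py
```

```text
red {'lab': array([ 0.6261, -0.0995]), 'cap': array([ 0.6838, -0.0939]), 'yaw': np.float64(5.5), 'dist': np.float64(0.058)}
yellow {'lab': array([0.6086, 0.1064]), 'cap': array([0.6656, 0.1016]), 'yaw': np.float64(-4.8), 'dist': np.float64(0.0572)}
blue {'lab': array([ 0.59  , -0.2615]), 'cap': array([ 0.6474, -0.2701]), 'yaw': np.float64(-8.5), 'dist': np.float64(0.058)}
green {'lab': array([0.5798, 0.2744]), 'cap': array([0.6354, 0.2583]), 'yaw': np.float64(-16.1), 'dist': np.float64(0.0578)}
malhead [155.  251.3] [145 242  21  20 386] [0.4454 0.391  0.076 ]
handle [159.9 286.6] [151 244  21  79 841] [0.3699 0.3837 0.051 ]
scan [500.3 263.5] [486 252  27  24 328] [ 0.4211 -0.3603  0.09  ]
blackmat [380.7 247.1] [ 352  219   58   57 2986] [ 0.4682 -0.111   0.004 ]
whitemat [292.9 245.2] [ 264  217   59   58 2986] [0.4715 0.0932 0.004 ]
```

View pics/crop1.png

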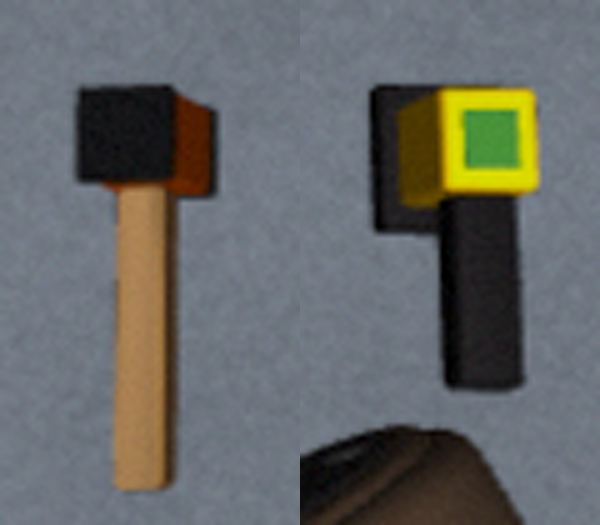

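>>> {"method": "carry_out", "body": {
  "commands": [1, 0.5, 0, -0.8333, -1, 1, 0.5, 0, -0.8333, -1, 1, 0.5, 0, -0.8333, -1, 1, 0.5, 0, -0.8333, -1, 1, 0.5, 0, 0, -1, 1, 0.5, 0, 0, -1, 1, 0.5, 0, 0, -1, 0, 1, 0, 0, -1]
}}

```text
time_s: 0.95
tcp_pos: [0.4395, -0.4764, 0.217]
eef_rot: [180.0, -0.1, -179.9]
contact_force: [-0.7, 0.4, -0.5]
gripper_width: 0.0877
```

>>> {"method": "carry_out", "body": {
  "commands": [0, 1, 0, 0, -1, 0, 1, 0, 0, -1, 0, 1, 0, 0, -1, 0, 1, 0, 0, -1, 0, 1, 0, 0, -1, 0, 1, 0, 0, -1, 0, 1, 0, 0, -1, 0, 1, 0, 0, -1]
}}

```text
time_s: 1.75
tcp_pos: [0.4353, -0.1553, 0.2194]
eef_rot: [180.0, 0.0, 180.0]
contact_force: [1.2, -0.0, 0.0]
gripper_width: 0.0874
```

>>> {"method": "carry_out", "body": {
  "commands": [0, 1, 0, 0, -1, 0, 1, 0, 0, -1, 0, 1, 0, 0, -1, 0, 1, 0, 0, -1, 0, 1, 0, 0, -1, 0, 1, 0, 0, -1, 0, 1, 0, 0, -1, 0, 1, 0, 0, -1]
}}

```text
time_s: 2.55
tcp_pos: [0.4352, 0.1649, 0.2195]
eef_rot: [180.0, 0.0, -180.0]
contact_force: [1.3, 0.0, -0.2]
gripper_width: 0.0875
```

Run:
```python
from h import *
s=telemetry.get_state(); print(s['time_s'],s['tcp_pos'],s['eef_rot'],s['joints'])
d=np.load('top0.npz'); K,E=d['K'],d['E']
print(unproj(K,E,[[155.4,252],[503,263.4]],[.076,.09]))
```

```text
2.55 [0.43520795 0.16487354 0.2194959 ] [ 1.79982939e+02  1.34477002e-02 -1.79973564e+02] [ 4.50847815e+01  3.43014115e-01 -2.46185420e+01 -2.79481858e-03
 -6.50168681e+01 -1.35057163e+02]
[[ 0.44382173  0.38998823  0.076     ]
 [ 0.42137974 -0.36615082  0.09      ]]
```

>>> {"method": "carry_out", "body": {
  "commands": [0.2, 1, 0, 0, -1, 0, 1, 0, 0, -1, 0, 1, 0, 0, -1, 0, 1, 0, 0, -1, 0, 1, 0, 0, -1, 0, 0.625, 0, 0, -1, 0, 0, 0, 0, -1]
}}

```text
time_s: 3.25
tcp_pos: [0.4434, 0.3909, 0.2182]
eef_rot: [-179.9, -0.0, -179.9]
contact_force: [-0.1, -0.3, -1.2]
gripper_width: 0.0876
```

Run:
```python
from h import *
s=telemetry.get_state(); print(s['time_s'],s['tcp_pos'],s['eef_rot'],s['joints'])
f,K,E=cap('wrist'); save('w1.png',f); print(proj(K,E,[[.444,.390,.076],[.464,.41,.076],[.364,.39,.051]]))
f,K,E=cap('top'); print(filters(f,K,E))
```

```text
3.25 [0.44337432 0.39091849 0.2182484 ] [-1.79947733e+02 -3.20404272e-02 -1.79868901e+02] [ 6.03351173e+01  1.27867115e+01 -1.03264502e+01 -1.99164038e-03
 -6.69481168e+01 -1.50203223e+02]
[[320.9123361  225.07395288]
 [342.94856475 246.5721394 ]
 [321.15253798 131.69748563]]
{'red': {'lab': array([ 0.6261, -0.0995]), 'cap': array([ 0.6838, -0.0939]), 'yaw': np.float64(5.5), 'dist': np.float64(0.058)}, 'yellow': {'lab': array([0.6086, 0.1066]), 'cap': array([0.6656, 0.1016]), 'yaw': np.float64(-5.0), 'dist': np.float64(0.0572)}, 'blue': {'lab': array([ 0.59  , -0.2613]), 'cap': array([ 0.6474, -0.2701]), 'yaw': np.float64(-8.8), 'dist': np.float64(0.0581)}, 'green': {'lab': array([0.5798, 0.2746]), 'cap': array([0.6354, 0.2586]), 'yaw': np.float64(-16.1), 'dist': np.float64(0.0578)}}
```

View pics/w1.png

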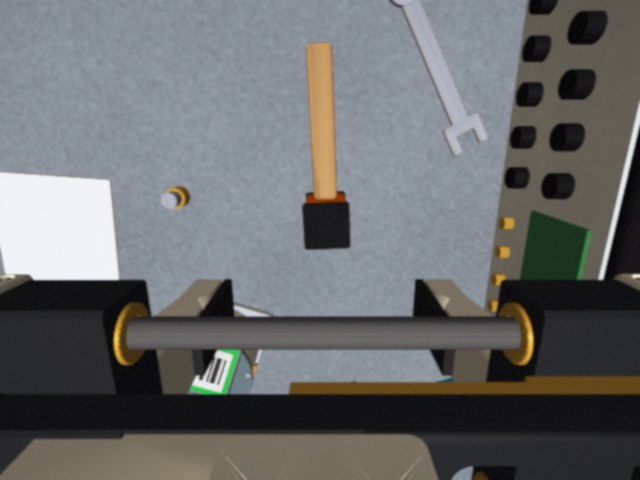

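>>> {"method": "carry_out", "body": {
  "commands": [0, 0.075, -0.8, 0, -1, 0, 0, -0.8, 0, -1, 0, 0, -0.8, 0, -1, 0, 0, -0.8, 0, -1, 0, 0, -0.5, 0, -1, 0, 0, -0.4, 0, -1, 0, 0, 0, 0, -1, 0, 0, 0, 0, 1],
  "grip_force": 40
}}

```text
time_s: 4.15
tcp_pos: [0.444, 0.3906, 0.056]
eef_rot: [-180.0, 0.0, 180.0]
contact_force: [0.2, 0.6, 0.8]
gripper_width: 0.0835
```

>>> {"method": "carry_out", "body": {
  "commands": [0, 0, 0, 0, 1, 0, 0, 0, 0, 1, 0, 0, 0, 0, 1, 0, 0, 0, 0, 1, 0, 0, 0, 0, 1, 0, 0, 0, 0, 1, 0, 0, 0, 0, 1, 0, 0, 0, 0, 1]
}}

```text
time_s: 4.95
tcp_pos: [0.4439, 0.3917, 0.0557]
eef_rot: [180.0, 0.0, -180.0]
contact_force: [-0.6, 0.4, 2.6]
gripper_width: 0.0416
```

>>> {"method": "carry_out", "body": {
  "commands": [0, 0, 0.5, 0, 1, 0, 0, 1, 0, 1, 0, 0, 1, 0, 1, 0, 0, 1, 0, 1, 0, 0, 0.6, 0, 1, 0.5, -0.35, 0, 0, 1, 0.85, -0.6, 0, 0, 1, 0.85, -0.6, 0, 0, 1]
}}

```text
time_s: 5.75
tcp_pos: [0.5315, 0.3284, 0.2187]
eef_rot: [-180.0, -0.1, -179.9]
contact_force: [0.7, 0.5, -3.7]
gripper_width: 0.0416
```

>>> {"method": "carry_out", "body": {
  "commands": [0.85, -0.6, 0, 0, 1, 0.85, -0.6, 0, 0, 1, 0.85, -0.58, 0, 0, 1, 0, 0, 0, 0, 1, 0, 0, 0, 0, 1]
}}

```text
time_s: 6.25
tcp_pos: [0.6335, 0.2565, 0.2172]
eef_rot: [-179.9, -0.2, 179.9]
contact_force: [-0.2, 0.6, -3.5]
gripper_width: 0.0414
```

Run:
```python
from h import *
f,K,E=cap('scene'); s=telemetry.get_state();print(s['tcp_pos'],s['contact_force'],s['gripper_width'])
save('s1.png',cv2.resize(f[100:340,320:600],None,fx=2.5,fy=2.5))
f,K,E=cap('top'); print(filters(f,K,E))
```

```text
[0.63300636 0.25728402 0.21775624] [ 0.09851884 -0.57274136 -3.21037983] 0.04136087136132941
{'red': {'lab': array([ 0.6263, -0.0995]), 'cap': array([ 0.6838, -0.0939]), 'yaw': np.float64(5.5), 'dist': np.float64(0.0577)}, 'yellow': {'lab': array([0.6088, 0.1066]), 'cap': array([0.6656, 0.1016]), 'yaw': np.float64(-5.0), 'dist': np.float64(0.0569)}, 'blue': {'lab': array([ 0.5898, -0.2617]), 'cap': array([ 0.6474, -0.2701]), 'yaw': np.float64(-8.3), 'dist': np.float64(0.0582)}, 'green': {'lab': array([0.5762, 0.2539]), 'cap': array([0.6286, 0.2568]), 'yaw': np.float64(3.1), 'dist': np.float64(0.0524)}}
```

View pics/s1.png

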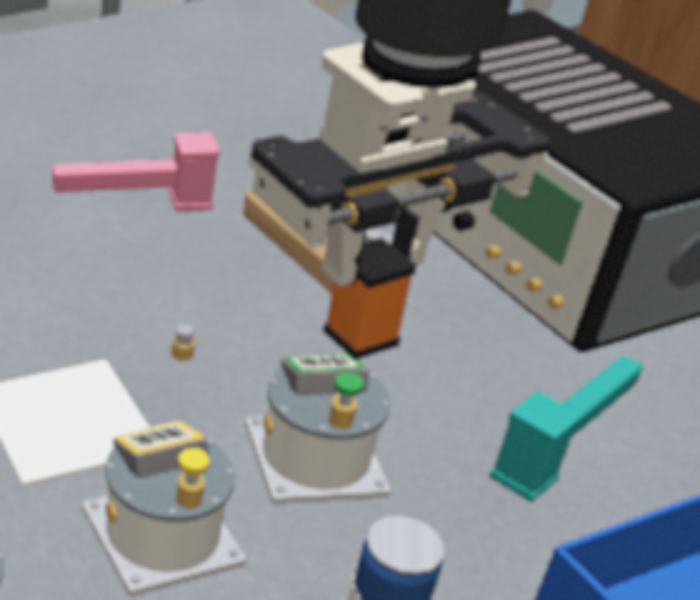

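>>> {"method": "carry_out", "body": {
  "commands": [0.05, 0, -0.5, 0, 1, 0, 0, -0.4, 0, 1, 0, 0, -0.1, 0, 1, 0, 0, -0.1, 0, 1, 0, 0, -0.1, 0, 1, 0, 0, -0.1, 0, 1, 0, 0, -0.1, 0, 1, 0, 0, -0.05, 0, 1]
}}

```text
time_s: 7.15
tcp_pos: [0.6362, 0.2585, 0.1621]
eef_rot: [179.9, 0.1, -180.0]
contact_force: [-0.6, 0.2, 3.8]
gripper_width: 0.0419
```

>>> {"method": "carry_out", "body": {
  "commands": [0, 0, 0, 0, 1, 0, 0, 0, 0, 1]
}}

```text
time_s: 7.35
tcp_pos: [0.636, 0.2585, 0.1617]
eef_rot: [180.0, 0.0, -180.0]
contact_force: [-1.3, 1.5, 4.3]
gripper_width: 0.0415
```

>>> {"method": "carry_out", "body": {
  "commands": [0, 0, -0.05, 0, 1, 0, 0, -0.04, 0, 1, 0, 0, 0, 0, 1]
}}

```text
time_s: 7.65
tcp_pos: [0.6372, 0.2585, 0.1606]
eef_rot: [179.9, 0.2, -179.9]
contact_force: [-1.7, 0.7, 15.4]
gripper_width: 0.0415
```

>>> {"method": "carry_out", "body": {
  "commands": [0, 0, 0.4, 0, 1, 0, 0, 0.8, 0, 1, 0, 0, 0.3, 0, 1, 0.18, -0.98, 0, 0, 1, 0.18, -0.98, 0, 0, 1, 0.18, -0.98, 0, 0, 1, 0.19, -0.98, 0, 0, 1, 0, 0, 0, 0, 1]
}}

```text
time_s: 8.45
tcp_pos: [0.6646, 0.0964, 0.2163]
eef_rot: [-179.9, -0.1, 179.8]
contact_force: [0.2, 0.4, -3.1]
gripper_width: 0.0416
```

Run:
```python
from h import *
f,K,E=cap('top');  s=telemetry.get_state();print(s['time_s'],s['tcp_pos'],s['contact_force'])
for k,v in filters(f,K,E).items(): print(k,v)
save('t2.png',f)
```

```text
8.5 [0.6644836  0.09842158 0.21624474] [ 0.88854658  0.16240995 -4.27163044]Traceback (most recent call last):
  File "<stdin>", line 3, in <module>
  File "h.py", line 35, in filters
    cap_=max(cap_,key=lambda t:t[1][4])
ValueError: max() iterable argument is empty
```

>>> {"method": "carry_out", "body": {
  "commands": [0, 0.05, -0.5, 0, 1, 0, 0, -0.4, 0, 1, 0, 0, -0.1, 0, 1, 0, 0, -0.1, 0, 1, 0, 0, -0.1, 0, 1, 0, 0, -0.1, 0, 1, 0, 0, -0.1, 0, 1, 0, 0, -0.05, 0, 1]
}}

```text
time_s: 9.3
tcp_pos: [0.6655, 0.1033, 0.1609]
eef_rot: [180.0, 0.1, -180.0]
contact_force: [-4.8, -0.3, 14.6]
gripper_width: 0.0416
```

>>> {"method": "carry_out", "body": {
  "commands": [0, 0, -0.05, 0, 1, 0, 0, 0, 0, 1]
}}

```text
time_s: 9.5
tcp_pos: [0.6664, 0.1033, 0.1606]
eef_rot: [180.0, 0.2, -179.9]
contact_force: [-5.8, -0.1, 14.7]
gripper_width: 0.0417
```

>>> {"method": "carry_out", "body": {
  "commands": [0, 0, 0.4, 0, 1, 0, 0, 0.8, 0, 1, 0, 0, 0.3, 0, 1, 0.09, -0.98, 0, 0, 1, 0.09, -0.98, 0, 0, 1, 0.09, -0.98, 0, 0, 1, 0.09, -0.98, 0, 0, 1, 0.09, -0.98, 0, 0, 1]
}}

```text
time_s: 10.3
tcp_pos: [0.6831, -0.094, 0.2166]
eef_rot: [180.0, 0.0, -180.0]
contact_force: [0.5, 0.1, -3.0]
gripper_width: 0.0413
```

```bash
cat > p.py <<'E'
import re
s=open('h.py').read()
s=s.replace("        cap_=max(cap_","        if not cap_: print(n,'occl'); continue\n        cap_=max(cap_")
open('h.py','w').write(s)
E
python3 p.py
python3 - <<'E'
from h import *
f,K,E=cap('top');  s=telemetry.get_state();print(s['time_s'],s['tcp_pos'],s['contact_force'])
for k,v in filters(f,K,E).items(): print(k,v)
save('t2.png',f)
E
```

```text
10.35 [ 0.68305906 -0.09962671  0.21656804] [ 1.29699365 -1.9198204  -2.22114617]
yellow []
red {'lab': array([ 0.6246, -0.0789]), 'cap': array([ 0.6778, -0.0884]), 'yaw': np.float64(-10.2), 'dist': np.float64(0.0541)}
blue {'lab': array([ 0.5893, -0.2613]), 'cap': array([ 0.6474, -0.2701]), 'yaw': np.float64(-8.7), 'dist': np.float64(0.0587)}
green {'lab': array([0.5795, 0.2735]), 'cap': array([0.6315, 0.2556]), 'yaw': np.float64(-19.0), 'dist': np.float64(0.055)}
```

View pics/t2.png

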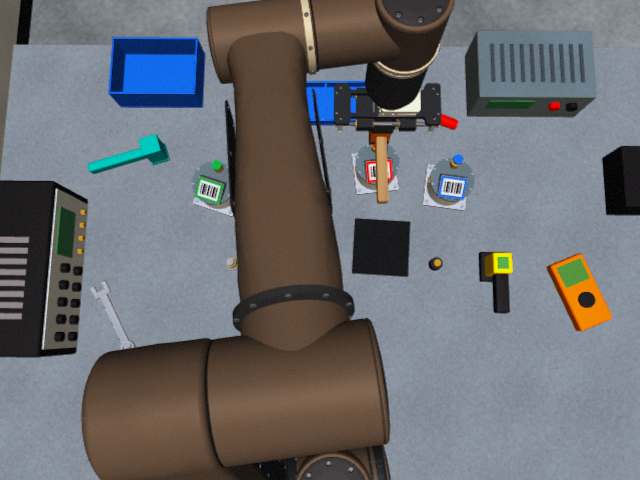

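>>> {"method": "carry_out", "body": {
  "commands": [0, 0.1, -0.5, 0, 1, 0, 0, -0.4, 0, 1, 0, 0, -0.1, 0, 1, 0, 0, -0.1, 0, 1, 0, 0, -0.1, 0, 1, 0, 0, -0.1, 0, 1, 0, 0, -0.1, 0, 1, 0, 0, -0.05, 0, 1]
}}

```text
time_s: 11.15
tcp_pos: [0.6836, -0.0888, 0.1609]
eef_rot: [-180.0, 0.1, -180.0]
contact_force: [-2.6, 1.0, 14.5]
gripper_width: 0.0417
```

>>> {"method": "carry_out", "body": {
  "commands": [0, 0, -0.05, 0, 1, 0, 0, 0, 0, 1]
}}

```text
time_s: 11.35
tcp_pos: [0.6843, -0.0888, 0.1607]
eef_rot: [-180.0, 0.2, -179.9]
contact_force: [-4.3, 2.3, 13.2]
gripper_width: 0.0416
```

>>> {"method": "carry_out", "body": {
  "commands": [0, 0, 0.4, 0, 1, 0, 0, 0.8, 0, 1, 0, 0, 0.3, 0, 1, -0.18, -0.9, 0, 0, 1, -0.18, -0.9, 0, 0, 1, -0.18, -0.9, 0, 0, 1, -0.18, -0.9, 0, 0, 1, -0.18, -0.9, 0, 0, 1]
}}

```text
time_s: 12.15
tcp_pos: [0.6464, -0.2697, 0.2165]
eef_rot: [180.0, -0.0, -180.0]
contact_force: [1.5, 0.1, -2.6]
gripper_width: 0.0415
```

Run:
```python
from h import *
f,K,E=cap('top');  s=telemetry.get_state();print(s['time_s'],s['tcp_pos'],s['contact_force'])
for k,v in filters(f,K,E).items(): print(k,v)
```

```text
12.2 [ 0.64476567 -0.27483287  0.2164323 ] [ 0.82905426 -2.50861941 -2.47833854]
red []
yellow {'lab': array([0.6088, 0.1064]), 'cap': array([0.661 , 0.1009]), 'yaw': np.float64(-6.0), 'dist': np.float64(0.0525)}
blue {'lab': array([ 0.5877, -0.2546]), 'cap': array([ 0.6402, -0.2701]), 'yaw': np.float64(-16.5), 'dist': np.float64(0.0547)}
green {'lab': array([0.5795, 0.2739]), 'cap': array([0.6315, 0.2556]), 'yaw': np.float64(-19.4), 'dist': np.float64(0.0551)}
```

>>> {"method": "carry_out", "body": {
  "commands": [0.05, 0.1, -0.5, 0, 1, 0, 0, -0.4, 0, 1, 0, 0, -0.1, 0, 1, 0, 0, -0.1, 0, 1, 0, 0, -0.1, 0, 1, 0, 0, -0.1, 0, 1, 0, 0, -0.1, 0, 1, 0, 0, -0.05, 0, 1]
}}

```text
time_s: 13.0
tcp_pos: [0.6494, -0.2649, 0.1608]
eef_rot: [-180.0, 0.1, -180.0]
contact_force: [-4.0, 4.4, 14.3]
gripper_width: 0.042
```

>>> {"method": "carry_out", "body": {
  "commands": [0, 0, -0.05, 0, 1, 0, 0, 0, 0, 1, 0, 0, 0.4, 0, 1, 0, 0, 0.8, 0, 1, 0, 0, 0.3, 0, 1]
}}

```text
time_s: 13.5
tcp_pos: [0.6504, -0.2654, 0.2203]
eef_rot: [-179.9, 0.2, -180.0]
contact_force: [1.3, 0.2, -2.5]
gripper_width: 0.0416
```

>>> {"method": "carry_out", "body": {
  "commands": [-0.5, 1, 0, 0, 1, -0.5, 1, 0, 0, 1, -0.5, 1, 0, 0, 1, -0.5, 1, 0, 0, 1, -0.5, 1, 0, 0, 1, -0.5, 1, 0, 0, 1, -0.5, 1, 0, 0, 1, -0.5, 1, 0, 0, 1]
}}

```text
time_s: 14.3
tcp_pos: [0.488, 0.0567, 0.2172]
eef_rot: [180.0, 0.0, 180.0]
contact_force: [1.1, 0.5, -3.2]
gripper_width: 0.0415
```

>>> {"method": "carry_out", "body": {
  "commands": [-0.5, 0.95, 0, 0, 1, 0, 0, 0, 0, 1, 0, 0, 0, 0, 1]
}}

```text
time_s: 14.6
tcp_pos: [0.4686, 0.0943, 0.2176]
eef_rot: [180.0, 0.0, -179.8]
contact_force: [0.2, -0.3, -3.3]
gripper_width: 0.0416
```

Run:
```python
from h import *
f,K,E=cap('scene');  s=telemetry.get_state();print(s['time_s'],s['tcp_pos'],s['contact_force'])
save('s2.png',cv2.resize(f[230:400,150:490],None,fx=2.3,fy=2.3,interpolation=cv2.INTER_CUBIC))
f,K,E=cap('top'); 
for k,v in filters(f,K,E,.014).items(): print(k,v)
```

```text
14.65 [0.46891395 0.09352602 0.21749405] [ 0.00845487 -0.05716293 -3.44403801]
yellow []
green [(array([213.5, 162.7]), array([212, 161,   4,   5,  14], dtype=int32))]
red {'lab': array([ 0.6263, -0.0997]), 'cap': array([ 0.6842, -0.0944]), 'yaw': np.float64(5.2), 'dist': np.float64(0.0582)}
blue {'lab': array([ 0.5898, -0.2615]), 'cap': array([ 0.6477, -0.2707]), 'yaw': np.float64(-9.0), 'dist': np.float64(0.0586)}
```

View pics/s2.png

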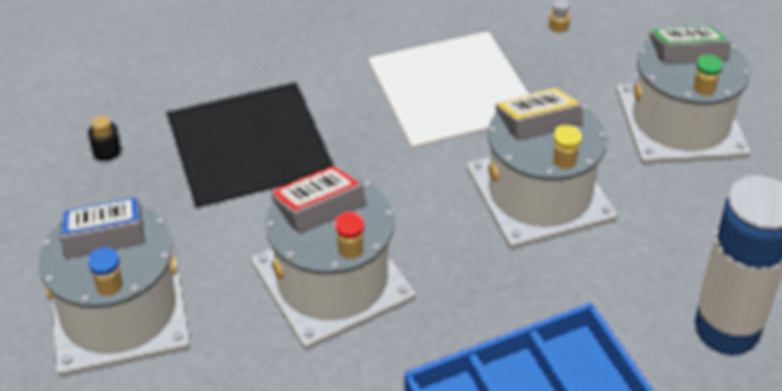

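>>> {"method": "carry_out", "body": {
  "commands": [0.05, 0, -0.8, 0, 1, 0, 0, -0.9, 0, 1, 0, 0, -0.9, 0, 1, 0, 0, -0.8, 0, 1, 0, 0, -0.3, 0, 1, 0, 0, -0.1, 0, 1, 0, 0, -0.05, 0, 1, 0, 0, 0, 0, 1]
}}

```text
time_s: 15.5
tcp_pos: [0.4716, 0.093, 0.0642]
eef_rot: [180.0, 0.0, 180.0]
contact_force: [-1.0, 0.2, -2.5]
gripper_width: 0.0412
```

>>> {"method": "carry_out", "body": {
  "commands": [0, 0, -0.05, 0, 1, 0, 0, 0, 0, 1]
}}

```text
time_s: 15.7
tcp_pos: [0.4712, 0.0934, 0.0623]
eef_rot: [180.0, 0.1, 180.0]
contact_force: [0.2, 0.4, -3.9]
gripper_width: 0.0417
```

>>> {"method": "carry_out", "body": {
  "commands": [0, 0, -0.05, 0, 1, 0, 0, 0, 0, 1]
}}

```text
time_s: 15.9
tcp_pos: [0.4709, 0.0933, 0.0599]
eef_rot: [180.0, 0.0, -180.0]
contact_force: [0.1, -0.3, -3.6]
gripper_width: 0.0418
```

>>> {"method": "carry_out", "body": {
  "commands": [0, 0, -0.04, 0, 1, 0, 0, 0, 0, 1]
}}

```text
time_s: 16.1
tcp_pos: [0.4716, 0.0935, 0.0594]
eef_rot: [180.0, 0.1, -179.9]
contact_force: [-3.4, -0.5, 10.1]
gripper_width: 0.0415
```

Seated on the mat. Release and rise.

>>> {"method": "carry_out", "body": {
  "commands": [0, 0, 0.03, 0, -1, 0, 0, 0, 0, -1, 0, 0, 0, 0, -1, 0, 0, 0, 0, -1, 0, 0, 0, 0, -1, 0, 0, 0, 0, -1, 0, 0, 0, 0, -1, 0, 0, 0, 0, -1]
}}

```text
time_s: 16.9
tcp_pos: [0.4709, 0.0932, 0.0593]
eef_rot: [-180.0, -0.0, -180.0]
contact_force: [0.2, 0.0, 0.2]
gripper_width: 0.0876
```

>>> {"method": "carry_out", "body": {
  "commands": [0, 0, 0.5, 0, -1, 0, 0, 1, 0, -1, 0, 0, 1, 0, -1, 0, 0, 1, 0, -1, 0, 0, 0.5, 0, -1, 0, -1, 0, 0, -1, 0, -1, 0, 0, -1, 0, -1, 0, 0, -1]
}}

```text
time_s: 17.7
tcp_pos: [0.4707, -0.0277, 0.2197]
eef_rot: [180.0, 0.0, -179.9]
contact_force: [1.5, -0.5, -0.1]
gripper_width: 0.0876
```

>>> {"method": "carry_out", "body": {
  "commands": [0, -1, 0, 0, -1, 0, -1, 0, 0, -1, 0, -1, 0, 0, -1, 0, -1, 0, 0, -1, 0, -1, 0, 0, -1, -0.4, -0.9, 0, 0, -1, -0.4, -0.9, 0, 0, -1, 0, 0, 0, 0, -1]
}}

```text
time_s: 18.5
tcp_pos: [0.4369, -0.3018, 0.219]
eef_rot: [-180.0, -0.1, 179.8]
contact_force: [-0.0, -0.0, 0.9]
gripper_width: 0.088
```

Run:
```python
from h import *
s=telemetry.get_state();print(s['time_s'],s['tcp_pos'],s['joints'])
f,K,E=cap('top'); a=f
for k,v in filters(f,K,E,.014).items(): print(k,v)
f,K,E=cap('wrist'); print(proj(K,E,[[.4214,-.3662,.09],[.4014,-.3662,.09],[.4214,-.3462,.09]]))
save('w2.png',np.hstack([cv2.resize(f,(400,300)),cv2.resize(a[200:350,220:420],(400,300))]))
```

```text
18.5 [ 0.43693605 -0.30180331  0.21895505] [-1.34442220e+01  7.01622060e+00 -1.74186109e+01  2.38190526e-02
 -6.56341260e+01 -7.67797515e+01]
blue []
red {'lab': array([ 0.6289, -0.0749]), 'cap': array([ 0.6849, -0.0896]), 'yaw': np.float64(-14.7), 'dist': np.float64(0.0579)}
yellow {'lab': array([0.5755, 0.1279]), 'cap': array([0.6323, 0.1224]), 'yaw': np.float64(-5.5), 'dist': np.float64(0.057)}
green {'lab': array([0.5793, 0.2739]), 'cap': array([0.6358, 0.2585]), 'yaw': np.float64(-15.2), 'dist': np.float64(0.0585)}
[[243.58137614 209.5678512 ]
 [242.00368937 185.74772376]
 [267.3344273  209.48460199]]
```

View pics/w2.png

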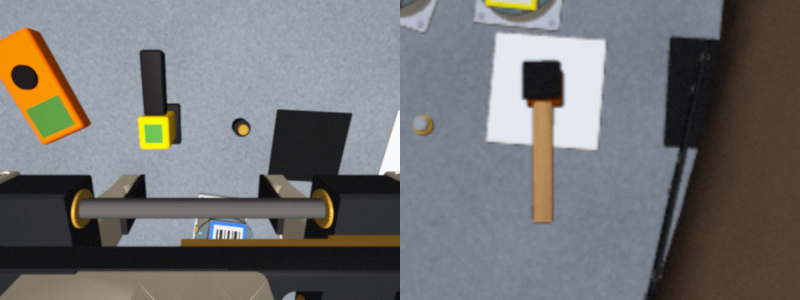

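>>> {"method": "carry_out", "body": {
  "commands": [-0.1, -0.8, 0, 0, -1, -0.1, -0.775, 0, 0, -1, 0, 0, -0.6, 0, -1, 0, 0, -0.8, 0, -1, 0, 0, -0.8, 0, -1, 0, 0, -0.8, 0, -1, 0, 0, -0.5, 0, -1, 0, 0, -0.4, 0, -1]
}}

```text
time_s: 19.4
tcp_pos: [0.4311, -0.3604, 0.0619]
eef_rot: [180.0, -0.1, -179.9]
contact_force: [0.6, -0.7, -0.1]
gripper_width: 0.0875
```

>>> {"method": "carry_out", "body": {
  "commands": [0, 0, 0, 0, -1, 0, 0, 0, 0, 1, 0, 0, 0, 0, 1, 0, 0, 0, 0, 1, 0, 0, 0, 0, 1, 0, 0, 0, 0, 1, 0, 0, 0, 0, 1, 0, 0, 0, 0, 1],
  "grip_force": 10
}}

```text
time_s: 20.2
tcp_pos: [0.4313, -0.3622, 0.0638]
eef_rot: [-180.0, 0.1, -180.0]
contact_force: [-0.6, -1.7, 2.4]
gripper_width: 0.0425
```

>>> {"method": "carry_out", "body": {
  "commands": [0, 0, 0, 0, 1, 0, 0, 0, 0, 1, 0, 0, 0, 0, 1]
}}

```text
time_s: 20.5
tcp_pos: [0.4314, -0.3622, 0.0638]
eef_rot: [-180.0, 0.0, -180.0]
contact_force: [1.1, -2.5, 4.7]
gripper_width: 0.0424
```

>>> {"method": "carry_out", "body": {
  "commands": [0, 0, -0.05, 0, 1, -0.13, 0, 0.07, 0, 1, -0.14, 0, 0.065, 0, 1, -0.145, 0, 0.058, 0, 1, -0.15, 0, 0.045, 0, 1, -0.155, 0, 0.03, 0, 1, 0, 0, 0, 0, 1, 0, 0, 0, 0, 1]
}}

```text
time_s: 21.3
tcp_pos: [0.402, -0.3618, 0.0722]
eef_rot: [-180.0, 0.0, 180.0]
contact_force: [-0.2, -0.5, -3.3]
gripper_width: 0.0423
```

Run:
```python
from h import *
f,K,E=cap('scene'); s=telemetry.get_state();print(s['time_s'],s['tcp_pos'],s['contact_force'])
save('s3.png',cv2.resize(f[200:350,40:240],None,fx=4,fy=4,interpolation=cv2.INTER_CUBIC))
```

```text
21.35 [ 0.40222481 -0.36180567  0.07210161] [ 0.54372608  0.59438164 -3.06287864]
```

View pics/s3.png

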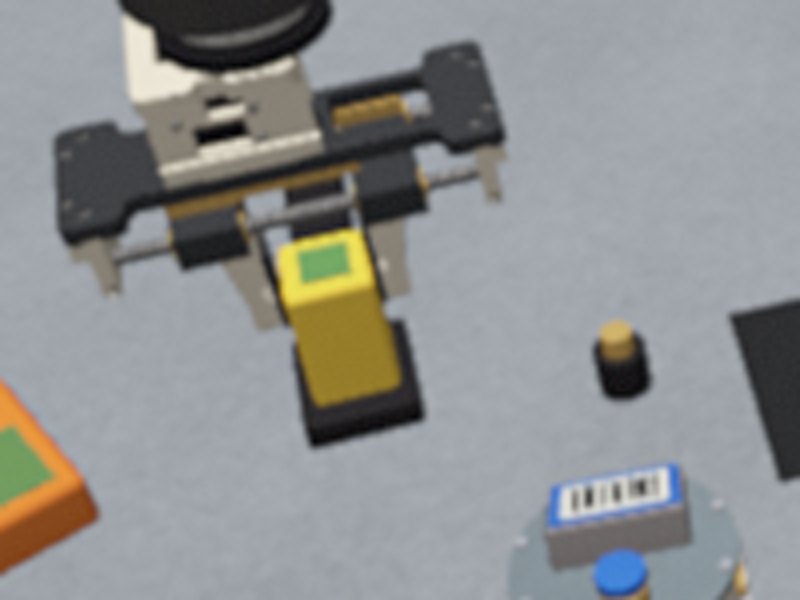

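```bash
cat > fit.py <<'E'
from h import *
from scipy.optimize import least_squares
M=np.array([[-23,-21,90],[-23,21,90],[23,-21,90],[23,21,90],[23,-21,18],[23,21,18],[34,-29,0],[34,29,0]])/1e3
def fit(uv,K,E,x0,w=None):
    w=np.ones(len(uv)) if w is None else np.array(w)
    def pose(p): return R.from_euler('ZYX',p[3:]).as_matrix(),p[:3]
    def res(p):
        A,t=pose(p); return ((proj(K,E,M@A.T+t)-uv)*w[:,None]).ravel()
    # tilt to -x = negative rotation about y
    s=least_squares(res,x0,loss='soft_l1')
    return s.x, res(s.x).reshape(-1,2)
E
python3 - <<'E'
from fit import *
np.set_printoptions(precision=4,suppress=True)
d=np.load('scene0.npz');K,E=d['K'],d['E']
uv=np.array([[278,250],[365,230],[284,305],[385,290],[313,405],[402,385],[313,446],[425,420]])/4+[40,200]
p,r_=fit(uv,K,E,[.40,-.362,.0,0,-.3,0]); print(p[:3],np.degrees(p[3:]));print(r_)
E
```

```text
[ 0.3623 -0.3671 -0.0171] [-0.1904  3.5028 -2.2724]
[[ 0.3131 -0.6808]
 [-0.1094 -0.2168]
 [ 1.2951  0.7849]
 [-2.0186 -0.3354]
 [ 1.0503  0.1069]
 [-0.3088  0.1468]
 [-0.669   0.3601]
 [ 0.0257 -0.1252]]
```

Run:
```python
from fit import *
d=np.load('scene0.npz');K,E=d['K'],d['E']
uv=np.array([[278,250],[365,230],[284,305],[385,290],[313,405],[402,385],[313,446],[425,420]])/4+[40,200]
for wr in ([1,1,1,1,1,1,1,1],[1,1,1,1,0,0,1,1],[1,1,1,1,.3,.3,0,0]):
  def res(p):
    A=R.from_euler('y',-p[0]).as_matrix(); t=np.array([.4022+p[3],-.3618+p[4],.0691])-A@np.array([p[1],0,p[2]])
    return np.r_[((proj(K,E,M@A.T+t)-uv)*np.array(wr)[:,None]).ravel(),(p[1]-.008)/.003,(p[2]-.06)/.004,p[3:]/.002]
  s=least_squares(res,[.3,.008,.06,0,0]); print(np.degrees(s.x[0]),s.x[1:],s.cost); print(s.fun[:16].reshape(8,2).round(1).tolist())
f,K,E=cap('wrist'); save('w3.png',f)
```

```text
-5.4201123927417 [ 0.00761505  0.06233594  0.00011516 -0.0009036 ] 10.532090062034307
[[-1.0, -1.0], [-0.8, -1.3], [0.3, 1.6], [-2.4, -0.4], [1.7, 0.5], [0.8, -0.2], [0.3, 1.0], [1.6, -0.6]]
-4.982303843585869 [ 0.00754161  0.06259972  0.00014652 -0.00029053] 8.221363257128234
[[-0.6, -0.9], [-0.5, -1.2], [0.7, 1.5], [-2.1, -0.4], [0.0, 0.0], [0.0, -0.0], [0.7, 1.1], [2.0, -0.4]]
-1.490469277697595 [0.00660137 0.06297216 0.00060208 0.00042079] 4.2914821826034055
[[0.0, -0.3], [0.1, -0.6], [0.9, 1.1], [-1.8, -0.9], [0.8, 0.5], [0.5, 0.3], [0.0, 0.0], [0.0, 0.0]]
```

View pics/w3.png

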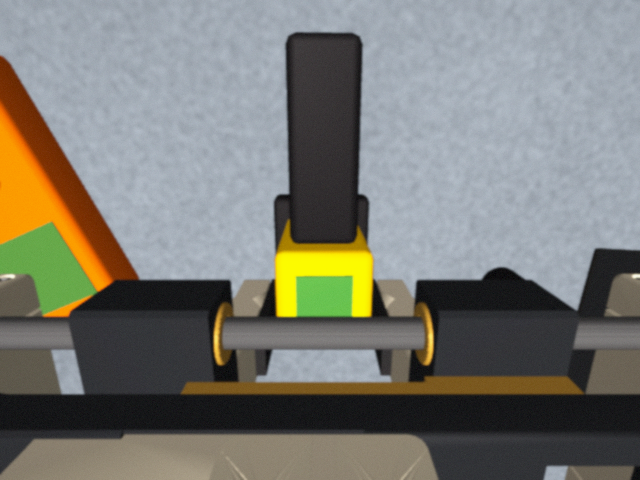

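>>> {"method": "carry_out", "body": {
  "commands": [0, 0, -0.1, 0, 1, 0, 0, -0.1, 0, 1, 0, 0, -0.05, 0, 1, 0, 0, 0, 0, 1],
  "grip_force": 10
}}

```text
time_s: 21.8
tcp_pos: [0.4025, -0.3623, 0.0622]
eef_rot: [-180.0, 0.0, -180.0]
contact_force: [0.6, -0.7, 0.5]
gripper_width: 0.0419
```

>>> {"method": "carry_out", "body": {
  "commands": [0, 0, -0.03, 0, 1, 0, 0, 0, 0, 1]
}}

```text
time_s: 22.0
tcp_pos: [0.4027, -0.3627, 0.0618]
eef_rot: [-179.9, 0.1, -180.0]
contact_force: [-0.7, -3.4, 5.1]
gripper_width: 0.0421
```

>>> {"method": "carry_out", "body": {
  "commands": [0, 0, -0.02, 0, 1, -0.1, 0, 0.01, 0, 1, -0.1, 0, 0.02, 0, 1]
}}

```text
time_s: 22.3
tcp_pos: [0.3977, -0.363, 0.0632]
eef_rot: [-179.8, 0.4, -179.9]
contact_force: [5.2, 1.4, 8.3]
gripper_width: 0.0417
```

>>> {"method": "carry_out", "body": {
  "commands": [-0.1, 0, 0.03, 0, 1, -0.1, 0, 0.03, 0, 1]
}}

```text
time_s: 22.5
tcp_pos: [0.3892, -0.3628, 0.0655]
eef_rot: [-179.8, 0.3, -179.9]
contact_force: [3.8, -0.7, 5.8]
gripper_width: 0.0422
```

Run:
```python
from h import *
f,K,E=cap('wrist'); save('w4.png',f); s=telemetry.get_state();print(s['tcp_pos'],s['contact_force'])
# predicted wrist pixels of handle end top corners and top-back edge for tilts
g=s['tcp_pos']-[0,0,.003]
for th in(0,10,20,30):
    A=R.from_euler('y',th*-1,degrees=True).as_matrix()
    P=(np.array([[-.107,-.015,.079],[-.107,.015,.079],[-.023,-.021,.09],[-.023,.021,.09],[-.034,-.029,.018]])-[.008,0,.06])@A.T+g
    print(th,proj(K,E,P).round(0).tolist())
```

```text
[ 0.38858187 -0.3628419   0.06562317] [ 2.96013997 -1.11227152  6.26098932]
0 [[280.0, 22.0], [361.0, 22.0], [269.0, 247.0], [372.0, 248.0], [273.0, 193.0]]
10 [[286.0, 32.0], [357.0, 32.0], [271.0, 232.0], [371.0, 233.0], [275.0, 204.0]]
20 [[290.0, 49.0], [353.0, 49.0], [272.0, 220.0], [369.0, 220.0], [276.0, 216.0]]
30 [[294.0, 69.0], [350.0, 69.0], [274.0, 211.0], [368.0, 211.0], [278.0, 230.0]]
```

View pics/w4.png

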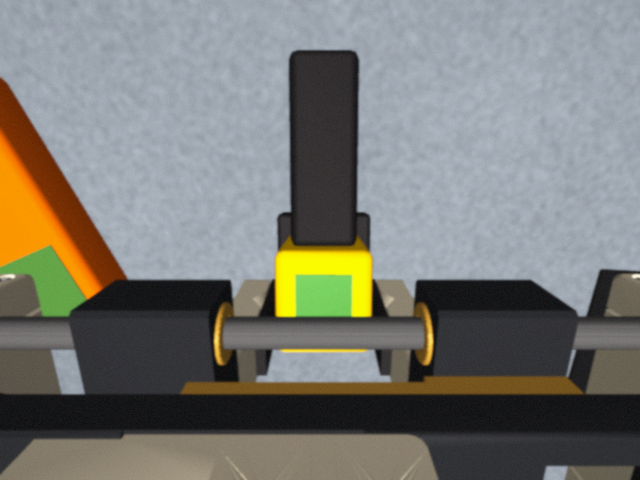

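>>> {"method": "carry_out", "body": {
  "commands": [-0.1, 0, 0.03, 0, 1, -0.1, 0, 0.025, 0, 1, 0, 0, 0, 0, 1]
}}

```text
time_s: 22.85
tcp_pos: [0.3798, -0.3627, 0.0673]
eef_rot: [-179.9, 0.2, -180.0]
contact_force: [2.6, -1.9, 7.4]
gripper_width: 0.042
```

>>> {"method": "carry_out", "body": {
  "commands": [0, 0, 0, 0, 1, 0, 0, 0, 0, 1, 0, 0, 0, 0, 1, 0, 0, 0.1, 0, 1, 0, 0, 0.5, 0, 1, 0, 0, 0.8, 0, 1, 0, 0, 0.8, 0, 1, 0, 0, 0, 0, 1],
  "grip_force": 45
}}

```text
time_s: 23.65
tcp_pos: [0.3794, -0.3626, 0.1575]
eef_rot: [-179.9, 0.2, -180.0]
contact_force: [-0.0, -0.0, -1.9]
gripper_width: 0.0416
```

Run:
```python
from h import *
f,K,E=cap('wrist'); s=telemetry.get_state();print(s['time_s'],s['tcp_pos'],s['contact_force'],s['gripper_width'])
save('w5.png',f)
g=s['tcp_pos']-[0,0,.003]
for th in(15,20,25,30,35):
    A=R.from_euler('y',th*-1,degrees=True).as_matrix()
    P=(np.array([[-.107,-.015,.079],[-.107,.015,.079],[-.023,-.021,.09],[-.023,.021,.09],[-.034,-.029,.018]])-[.008,0,.06])@A.T+g
    print(th,proj(K,E,P).round(0).tolist())
f,K,E=cap('scene');save('s5.png',f)
f,K,E=cap('top')
for k,v in filters(f,K,E,.014).items(): print(k,v)
```

```text
23.7 [ 0.37837267 -0.36171934  0.15520139] [ 0.46858158  1.0057032  -3.42859567] 0.0415601160396112
15 [[290.0, 41.0], [356.0, 41.0], [274.0, 224.0], [371.0, 224.0], [277.0, 209.0]]
20 [[292.0, 49.0], [354.0, 49.0], [275.0, 218.0], [371.0, 218.0], [278.0, 215.0]]
25 [[294.0, 59.0], [352.0, 59.0], [276.0, 213.0], [370.0, 213.0], [279.0, 221.0]]
30 [[296.0, 69.0], [351.0, 69.0], [277.0, 209.0], [369.0, 209.0], [279.0, 228.0]]
35 [[297.0, 79.0], [349.0, 79.0], [278.0, 206.0], [368.0, 206.0], [280.0, 235.0]]
blue [(array([457.5, 158.2]), array([453, 156,   9,   6,  35], dtype=int32))]
red {'lab': array([ 0.6261, -0.0995]), 'cap': array([ 0.6842, -0.0944]), 'yaw': np.float64(5.0), 'dist': np.float64(0.0584)}
yellow {'lab': array([0.5753, 0.1279]), 'cap': array([0.6323, 0.1224]), 'yaw': np.float64(-5.5), 'dist': np.float64(0.0573)}
green {'lab': array([0.5795, 0.2739]), 'cap': array([0.6358, 0.2585]), 'yaw': np.float64(-15.3), 'dist': np.float64(0.0583)}
```

View pics/w5.png

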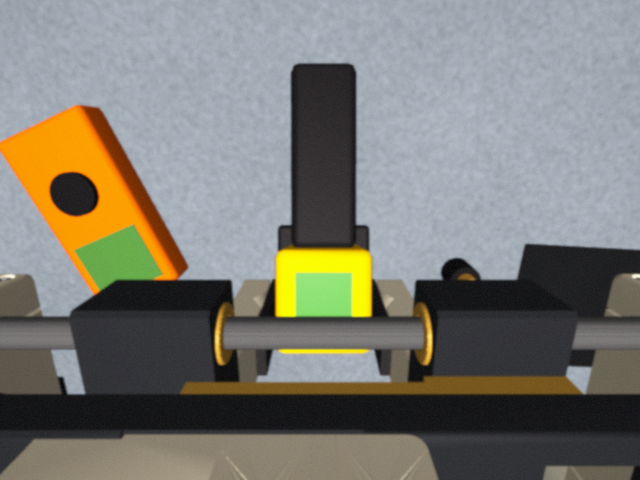

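```bash
cat > fw.py <<'E'
from h import *
from scipy.optimize import least_squares
Q=np.array([[-107,-15,79],[-107,15,79],[-23,-21,90],[-23,21,90],[-34,-29,18],[-34,29,18],[23,-21,90],[23,21,90]])/1e3
def wfit(uv,w,tcp,K,E,yaw0=180):
    uv=np.array(uv,float); g=np.array(tcp)-[0,0,.003]
    def res(p):
        A=R.from_euler('ZY',[p[3],-p[0]]).as_matrix(); t=g+[0,p[4],0]-A@np.array([p[1],0,p[2]])
        return np.r_[((proj(K,E,Q@A.T+t)-uv)*np.array(w)[:,None]).ravel(),(p[1]-.008)/.004,(p[2]-.06)/.005,p[4]/.002]
    s=least_squares(res,[.3,.008,.06,0,0]); return s.x,s.fun[:2*len(uv)].reshape(-1,2).round(0).tolist()
E
python3 - <<'E'
from fw import *
f,K,E=cap('wrist'); s=telemetry.get_state(); print(s['tcp_pos'])
x=s['tcp_pos']
for w in ([1]*8,[1,1,0,0,1,1,0,0],[1,1,1,1,1,1,0,0]):
  p,r_=wfit([[292,66],[355,66],[276,248],[371,248],[278,226],[369,226],[282,352],[367,352]],w,x,K,E)
  print(np.degrees(p[[0,3]]),p[[1,2,4]],r_)
p,r_=wfit([[287,35],[361,35],[280,250],[369,250],[276,197],[369,197],[282,352],[367,352]],[1,1,1,1,1,1,0,0],x,K,E); print(np.degrees(p[0]),p,r_)
E
```

```text
[ 0.37680861 -0.36095373  0.15239016]
[14.10191797  0.08452331] [-0.00130599  0.06507979  0.00140898] [[-1.0, 1.0], [1.0, 1.0], [0.0, 1.0], [0.0, 0.0], [0.0, -1.0], [-1.0, -1.0], [-5.0, -1.0], [4.0, -1.0]]
[17.54674796  0.02644841] [0.00068868 0.06354642 0.00137631] [[0.0, -0.0], [-0.0, -0.0], [0.0, -0.0], [0.0, -0.0], [0.0, 0.0], [-1.0, 0.0], [-0.0, -0.0], [0.0, -0.0]]
[14.9256433 -0.0321752] [-0.00130843  0.06330477  0.00123184] [[-1.0, 0.0], [1.0, 0.0], [-0.0, -0.0], [1.0, -0.0], [-0.0, -0.0], [-1.0, -0.0], [-0.0, 0.0], [0.0, 0.0]]
-0.19568533692602827 [-0.00341535  0.00545     0.06636477 -0.00041944  0.00132307] [[-1.0, 1.0], [1.0, 1.0], [-5.0, -1.0], [4.0, -1.0], [0.0, -1.0], [2.0, -1.0], [-0.0, -0.0], [0.0, -0.0]]
```

>>> {"method": "carry_out", "body": {
  "commands": [0, 0, -0.8, 0, 1, 0, 0, -0.8, 0, 1, 0, 0, -0.4, 0, 1, 0, 0, -0.1, 0, 1, 0, 0, -0.1, 0, 1, 0, 0, 0, 0, 1]
}}

```text
time_s: 24.45
tcp_pos: [0.3778, -0.3614, 0.0664]
eef_rot: [180.0, -0.1, -180.0]
contact_force: [-1.2, 2.8, 4.5]
gripper_width: 0.0415
```

>>> {"method": "carry_out", "body": {
  "commands": [0, 0, 0, 0, 1, 0, 0, 0, 0, 1, 0, 0, 0, 0, 1],
  "grip_force": 10
}}

```text
time_s: 24.75
tcp_pos: [0.3784, -0.3617, 0.0662]
eef_rot: [-180.0, 0.0, -180.0]
contact_force: [-0.4, 3.7, 4.8]
gripper_width: 0.0423
```

>>> {"method": "carry_out", "body": {
  "commands": [-0.1, 0, 0.01, 0, 1, -0.1, 0, 0.01, 0, 1, -0.1, 0, 0.008, 0, 1, -0.1, 0, 0.005, 0, 1, 0, 0, 0, 0, 1]
}}

```text
time_s: 25.25
tcp_pos: [0.3624, -0.3622, 0.068]
eef_rot: [-179.9, 0.1, -180.0]
contact_force: [1.9, 1.8, 5.6]
gripper_width: 0.042
```

>>> {"method": "carry_out", "body": {
  "commands": [0, 0, 0, 0, 1, 0, 0, 0, 0, 1, 0, 0, 0, 0, 1, 0, 0, 0.1, 0, 1, 0, 0, 0.5, 0, 1, 0, 0, 0.8, 0, 1, 0, 0, 0.8, 0, 1, 0, 0, 0, 0, 1],
  "grip_force": 45
}}

```text
time_s: 26.05
tcp_pos: [0.3635, -0.3632, 0.1591]
eef_rot: [-179.8, 0.3, -180.0]
contact_force: [1.1, -0.6, -3.3]
gripper_width: 0.0419
```

Run:
```python
from h import *
f,K,E=cap('wrist'); s=telemetry.get_state();print(s['time_s'],s['tcp_pos'],s['contact_force'],s['gripper_width'])
save('w6.png',cv2.resize(f[40:380,230:420],None,fx=1.7,fy=1.7))
```

```text
26.1 [ 0.36247032 -0.36231811  0.15681128] [-0.26550511  0.28238291 -3.89688146] 0.04156408655429293
```

View pics/w6.png

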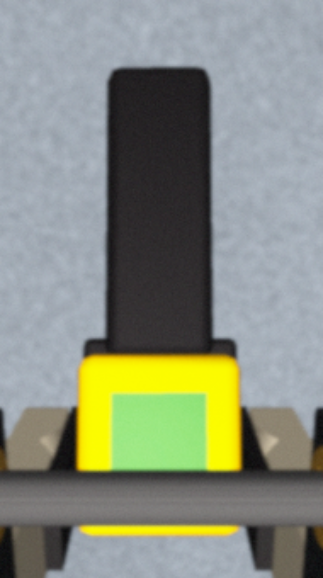

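Run:
```python
from fw import *
f,K,E=cap('wrist'); s=telemetry.get_state(); print(s['tcp_pos'])
for w in ([1]*6+[.5,.5],[1,1,0,0,1,1,0,0],[1,1,1,1,1,1,0,0]):
  p,r_=wfit([[293.5,80],[353.5,80],[276,250],[371.8,250],[280,239],[368.8,239],[282,354.7],[367,354.7]],w,s['tcp_pos'],K,E)
  print(np.degrees(p[[0,3]]),p[[1,2,4]],r_)
f,K,E=cap('top')
for k,v in filters(f,K,E,.014).items(): print(k,v)
save('t6.png',f)
```

```text
[ 0.36152524 -0.36163804  0.15520882]
[20.68869582  0.20393269] [-0.00587039  0.06264933  0.00086596] [[-0.0, 1.0], [0.0, 0.0], [1.0, -0.0], [-0.0, -0.0], [-1.0, -1.0], [-0.0, -1.0], [-3.0, 0.0], [3.0, 0.0]]
[25.70543408  0.29994733] [-0.00240118  0.06122287  0.00106374] [[1.0, 0.0], [-1.0, -0.0], [0.0, -0.0], [-0.0, -0.0], [-0.0, 0.0], [-0.0, -0.0], [-0.0, -0.0], [0.0, -0.0]]
[21.01937771  0.20457364] [-0.00616358  0.06129444  0.00086346] [[-0.0, 0.0], [1.0, 0.0], [0.0, -0.0], [0.0, -0.0], [-1.0, -0.0], [0.0, -0.0], [-0.0, 0.0], [0.0, 0.0]]
blue [(array([456.5, 160.5]), array([452, 156,  10,  10,  83], dtype=int32))]
red {'lab': array([ 0.6261, -0.0995]), 'cap': array([ 0.6842, -0.0944]), 'yaw': np.float64(5.0), 'dist': np.float64(0.0584)}
yellow {'lab': array([0.5753, 0.1279]), 'cap': array([0.6323, 0.1224]), 'yaw': np.float64(-5.5), 'dist': np.float64(0.0573)}
green {'lab': array([0.5795, 0.2744]), 'cap': array([0.6358, 0.2585]), 'yaw': np.float64(-15.7), 'dist': np.float64(0.0584)}
```

>>> {"method": "carry_out", "body": {
  "commands": [0, 0, 0.6, 0, 1, 0, 0, 0.9, 0.3, 1, 0.635, 0.8, 0.43, 0.5, 1, 0.635, 0.8, 0, 0.5, 1, 0.635, 0.8, 0, 0, 1, 0.635, 0.8, 0, 0, 1, 0.635, 0.8, 0, 0, 1, 0.635, 0.8, 0, 0, 1]
}}

```text
time_s: 27.0
tcp_pos: [0.5142, -0.1683, 0.2305]
eef_rot: [180.0, -0.2, -174.8]
contact_force: [0.4, -0.8, -2.2]
gripper_width: 0.0417
```

>>> {"method": "carry_out", "body": {
  "commands": [0.635, 0.8, 0, 0, 1, 0.635, 0.8, 0, 0, 1, 0, 0, 0, 0, 1, 0, 0, 0, 0, 1]
}}

```text
time_s: 27.4
tcp_pos: [0.5646, -0.105, 0.23]
eef_rot: [180.0, -0.3, -174.7]
contact_force: [-0.8, 0.6, -2.7]
gripper_width: 0.0417
```

```bash
cat > mf.py <<'E'
from h import *
from scipy.optimize import minimize
B=np.array([[x,y,z] for x in(-.023,.023) for y in(-.021,.021) for z in(.018,.09)])
def pose(p,tcp,yaw):
    A=R.from_euler('ZY',[yaw+p[3],-p[0]],degrees=True).as_matrix()
    return A,np.array(tcp)+[0,p[4]/1e3,-.003]-A@np.array([p[1],0,p[2]])/1e3
def mask(K,E,A,t,shape):
    u=proj(K,E,B@A.T+t); m=np.zeros(shape,np.uint8)
    cv2.fillConvexPoly(m,cv2.convexHull((u*16).astype(np.int32)),1,shift=4); return m
s=telemetry.get_state(); yaw=s['eef_rot'][2]-180; yaw=(yaw+180)%360-180
print(s['time_s'],s['tcp_pos'],yaw,s['contact_force'])
obs=[]
for n in('scene','top'):
    f,K,E=cap(n); save(n+'7.png',f)
    A,t=pose([22,-4,62,0,0],s['tcp_pos'],yaw); u=proj(K,E,B@A.T+t)
    x0,y0=(u.min(0)-6).astype(int);x1,y1=(u.max(0)+6).astype(int)
    hsv=cv2.cvtColor(f,cv2.COLOR_RGB2HSV); m=cv2.inRange(hsv,np.array((21,150,40)),np.array((34,255,255)))
    g=cv2.inRange(hsv,np.array((45,80,60)),np.array((85,255,255))); m=((m|g)>0).astype(np.uint8)
    k=np.zeros_like(m);k[y0:y1,x0:x1]=1; m*=k; m=cv2.morphologyEx(m,cv2.MORPH_CLOSE,np.ones((3,3)))
    ed=proj(K,E,[s['tcp_pos']]); print(n,m.sum(),cv2.boundingRect(m),ed.round(0)); obs.append((m,K,E))
    cv2.imwrite('pics/m_%s.png'%n,m*255)
def cost(p,use):
    A,t=pose(p,s['tcp_pos'],yaw); c=0
    for i in use:
        m,K,E=obs[i]; q=mask(K,E,A,t,m.shape); c+=1-(m&q).sum()/(m|q).sum()
    return c+((p[1]+4)/30)**2+((p[2]-62)/30)**2+(p[3]/20)**2+(p[4]/15)**2
for use in([0],[1],[0,1]):
    best=min((minimize(cost,[th,-4,62,0,0],args=(use,),method='Nelder-Mead',options=dict(initial_simplex=np.array([[th,-4,62,0,0]]+[[th+5*(i==0),-4+4*(i==1),62+4*(i==2),4*(i==3),3*(i==4)] for i in range(5)],float))) for th in(12,20,28)),key=lambda o:o.fun)
    print(use,best.x.round(1),round(best.fun,3))
E
python3 mf.py
```

```text
27.4 [ 0.56458117 -0.10500757  0.22998297] 5.288278539258158 [-0.83100376  0.64359517 -2.71206754]
scene 1188 (257, 212, 33, 49) [[269. 231.]]
top 230 (380, 167, 22, 28) [[388. 181.]]
[0] [35.8 -3.5 60.6 -1.5 -0.2] 0.183
[1] [16.  -1.4 61.7 -0.1  0.1] 0.672
[0, 1] [16.9 -1.7 61.  -1.   0. ] 0.909
```

Run:
```python
import cv2,numpy as np
f=cv2.imread('pics/scene7.png');m=cv2.imread('pics/m_scene.png')
c=f[170:350,220:320];d=m[170:350,220:320]
cv2.imwrite('pics/s7.png',cv2.resize(np.hstack([c,d]),None,fx=3.3,fy=3.3,interpolation=cv2.INTER_CUBIC))
```

```text
(no output)
```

View pics/s7.png

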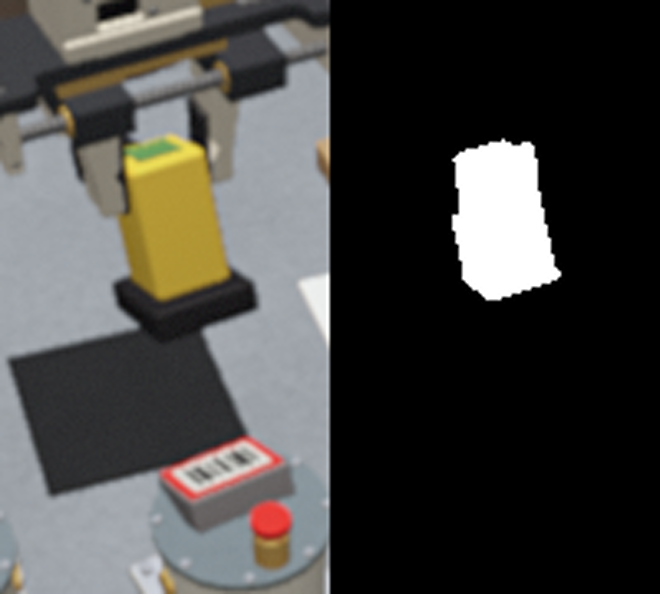

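Run:
```python
from h import *
from scipy.optimize import least_squares
d=np.load('scene0.npz');K,E=d['K'],d['E']
P=np.array([[23,-21,18],[23,21,18],[23,21,90],[-23,21,90],[34,-29,0],[34,29,0],[23,-21,90],[34,29,18]])/1e3
uv=np.array([[160,297],[228,275],[208,152],[180,136],[165,338],[256,305],[130,178],[256,288]])/3.3+[220,170]
for sg in (2,6):
 for w in (np.ones(8),np.array([1,1,1,1,1,1,0,0])):
  def res(p):
    A=R.from_euler('ZY',[5.3+p[3],-p[0]],degrees=True).as_matrix()
    t=np.array([.5646,-.105,.227])+np.array([p[5],p[4],0])/1e3-A@np.array([p[1],0,p[2]])/1e3
    return np.r_[((proj(K,E,P@A.T+t)-uv)*w[:,None]).ravel(),(p[1]+4)/sg,(p[2]-62)/sg,p[3]/3,p[4]/2,p[5]/2]
  s=least_squares(res,[22,-4,62,0,0,0]); print(s.x.round(1),s.cost.round(2)); print(s.fun[:16].reshape(8,2).round(1).tolist())
# label check: projected label centre by top camera estimate in scene
f=cv2.cvtColor(cv2.imread('pics/scene7.png'),cv2.COLOR_BGR2RGB)
print(proj(K,E,[[.6261,-.0995,.09]]))
```

```text
[18.2 -2.1 60.5 -0.1  1.  -2.3] 20.2
[[-0.4, 1.9], [1.4, 1.0], [0.3, -0.5], [-1.4, -2.1], [-1.9, 2.6], [1.4, 1.9], [0.7, -1.3], [-0.3, -2.4]]
[22.9 -2.3 60.2 -1.1  1.2 -2.4] 14.33
[[-0.3, 1.1], [1.8, 0.5], [-0.4, -2.0], [-1.2, -1.7], [-1.8, 1.7], [1.9, 1.3], [-0.0, -0.0], [-0.0, -0.0]]
[18.1  2.7 61.3 -0.   2.2 -0.9] 18.7
[[-0.4, 1.7], [1.3, 0.9], [0.2, -0.5], [-1.4, -2.1], [-2.0, 2.4], [1.2, 1.7], [0.8, -1.3], [-0.5, -2.5]]
[21.8  2.8 60.5 -0.8  2.3 -1. ] 12.7
[[-0.3, 1.0], [1.6, 0.4], [-0.4, -1.8], [-1.4, -1.9], [-1.9, 1.6], [1.6, 1.1], [0.0, -0.0], [-0.0, -0.0]]
[[287.61054922 310.7636138 ]]
```

>>> {"method": "carry_out", "body": {
  "commands": [0.125, 0, 0, 0, 1, 0, 0, 0, 0, 1, 0, 0, 0, 0, 1, 0, 0, 0, 0, 1, 0, 0, 0, 0, 1, 0, 0, 0, 0, 1, 0, 0, 0, 0, 1, 0, 0, 0, 0, 1]
}}

```text
time_s: 28.3
tcp_pos: [0.5703, -0.1057, 0.2324]
eef_rot: [-180.0, 0.0, -174.8]
contact_force: [0.3, -0.0, -2.8]
gripper_width: 0.0415
```

>>> {"method": "carry_out", "body": {
  "commands": [0, 0, 0, 0, 1, 0, 0, 0, 0, 1, 0, 0, 0, 0, 1, 0, 0, 0, 0, 1, 0, 0, 0, 0, 1, 0, 0, 0, 0, 1, 0, 0, 0, 0, 1, 0, 0, 0, 0, 1]
}}

```text
time_s: 29.1
tcp_pos: [0.5703, -0.1058, 0.2324]
eef_rot: [180.0, 0.0, -174.8]
contact_force: [0.9, 0.3, -3.0]
gripper_width: 0.0414
```

>>> {"method": "carry_out", "body": {
  "commands": [0, 0, 0, 0, 1, 0, 0, 0, 0, 1, 0, 0, 0, 0, 1, 0, 0, 0, 0, 1, 0, 0, 0, 0, 1, 0, 0, 0, 0, 1, 0, 0, 0, 0, 1, 0, 0, 0, 0, 1]
}}

```text
time_s: 29.9
tcp_pos: [0.5703, -0.1058, 0.2324]
eef_rot: [180.0, 0.0, -174.8]
contact_force: [0.9, -0.1, -3.3]
gripper_width: 0.0417
```

>>> {"method": "carry_out", "body": {
  "commands": [0, 0, 0, 0, 1, 0, 0, 0, 0, 1, 0, 0, 0, 0, 1, 0, 0, 0, 0, 1, 0, 0, 0, 0, 1, 0, 0, 0, 0, 1, 0, 0, 0, 0, 1, 0, 0, 0, 0, 1]
}}

```text
time_s: 30.7
tcp_pos: [0.5703, -0.1058, 0.2324]
eef_rot: [-180.0, -0.0, -174.8]
contact_force: [-0.3, -0.5, -3.5]
gripper_width: 0.0416
```

>>> {"method": "carry_out", "body": {
  "commands": [0.15, 0, 0, 0, 1, 0, 0, 0, 0, 1, 0, 0, 0, 0, 1, 0, 0, 0, 0, 1, 0, 0, 0, 0, 1, 0, 0, 0, 0, 1, 0, 0, 0, 0, 1, 0, 0, 0, 0, 1]
}}

```text
time_s: 31.5
tcp_pos: [0.5763, -0.1058, 0.2324]
eef_rot: [180.0, 0.0, -174.8]
contact_force: [0.0, 0.3, -3.7]
gripper_width: 0.0417
```

>>> {"method": "carry_out", "body": {
  "commands": [0, 0, 0, 0, 1, 0, 0, 0, 0, 1, 0, 0, 0, 0, 1, 0, 0, 0, 0, 1, 0, 0, 0, 0, 1, 0, 0, 0, 0, 1, 0, 0, 0, 0, 1, 0, 0, 0, 0, 1]
}}

```text
time_s: 32.3
tcp_pos: [0.5763, -0.1058, 0.2324]
eef_rot: [180.0, -0.0, -174.8]
contact_force: [0.2, 0.1, -2.6]
gripper_width: 0.0418
```

>>> {"method": "carry_out", "body": {
  "commands": [0, 0, 0, 0, 1, 0, 0, 0, 0, 1, 0, 0, 0, 0, 1, 0, 0, 0, 0, 1, 0, 0, 0, 0, 1, 0, 0, 0, 0, 1, 0, 0, 0, 0, 1, 0, 0, 0, 0, 1]
}}

```text
time_s: 33.1
tcp_pos: [0.5763, -0.1058, 0.2324]
eef_rot: [-180.0, 0.0, -174.8]
contact_force: [0.2, 0.1, -2.2]
gripper_width: 0.0413
```

>>> {"method": "carry_out", "body": {
  "commands": [-0.3, 0, 0, 0, 1, 0, 0, 0, 0, 1, 0, 0, 0, 0, 1, 0, 0, 0, 0, 1, 0, 0, 0, 0, 1, 0, 0, 0, 0, 1, 0, 0, 0, 0, 1, 0, 0, 0, 0, 1]
}}

```text
time_s: 33.9
tcp_pos: [0.5644, -0.1058, 0.2323]
eef_rot: [-180.0, -0.0, -174.8]
contact_force: [-0.3, -0.1, -3.1]
gripper_width: 0.0416
```

>>> {"method": "carry_out", "body": {
  "commands": [0, 0, 0, 0, 1, 0, 0, 0, 0, 1, 0, 0, 0, 0, 1, 0, 0, 0, 0, 1, 0, 0, 0, 0, 1, 0, 0, 0, 0, 1, 0, 0, 0, 0, 1, 0, 0, 0, 0, 1]
}}

```text
time_s: 34.7
tcp_pos: [0.5643, -0.1058, 0.2324]
eef_rot: [-180.0, -0.0, -174.8]
contact_force: [-0.4, 0.6, -2.7]
gripper_width: 0.0412
```

>>> {"method": "carry_out", "body": {
  "commands": [0, 0, 0, 0, 1, 0, 0, 0, 0, 1, 0, 0, 0, 0, 1, 0, 0, 0, 0, 1, 0, 0, 0, 0, 1, 0, 0, 0, 0, 1, 0, 0, 0, 0, 1, 0, 0, 0, 0, 1]
}}

```text
time_s: 35.5
tcp_pos: [0.5643, -0.1058, 0.2324]
eef_rot: [180.0, -0.0, -174.8]
contact_force: [0.6, 0.9, -2.8]
gripper_width: 0.0419
```

```bash
cat > tgt.py <<'E'
from h import *
s=telemetry.get_state(); print(s['time_s'],s['tcp_pos'],s['eef_rot'],s['gripper_width'])
f,K,E=cap('top'); F=filters(f,K,E,.014)
for k,v in F.items():
    a=np.radians(v['yaw']); print(k,v['lab'],v['cap'],v['yaw'],v['dist'],'TCP',(v['lab']-.0665*np.array([np.cos(a),np.sin(a)])).round(4),'delta units',((v['lab']-.0665*np.array([np.cos(a),np.sin(a)])-s['tcp_pos'][:2])/.04).round(2))
E
python3 tgt.py
```

```text
35.5 [ 0.56427738 -0.10575416  0.23241097] [ 1.79999523e+02 -9.99729307e-04 -1.74791799e+02] 0.04193566880421548
red []
yellow [ 0.583  -0.1282] [ 0.6189 -0.1047] 33.2 0.0429 TCP [ 0.5274 -0.1646] delta units [-0.92 -1.47]
blue [ 0.5843 -0.2679] [ 0.6477 -0.2707] -2.5 0.0634 TCP [ 0.5179 -0.265 ] delta units [-1.16 -3.98]
green [0.5798 0.2744] [0.6358 0.2583] -16.0 0.0582 TCP [0.5159 0.2927] delta units [-1.21  9.96]
```

>>> {"method": "carry_out", "body": {
  "commands": [-0.19, 0.8, 0, -0.5, 1, -0.19, 1, 0, -0.8, 1, -0.19, 1, 0, -0.8, 1, -0.19, 1, 0, -0.6, 1, -0.19, 1, 0, 0, 1, -0.17, 1, 0, 0, 1, 0, 0.18, 0, 0, 1, 0, 0, 0, 0, 1]
}}

```text
time_s: 36.35
tcp_pos: [0.5193, 0.1348, 0.2324]
eef_rot: [180.0, 0.0, 174.6]
contact_force: [-0.2, -1.1, -2.9]
gripper_width: 0.0416
```

Run:
```python
from h import *
s=telemetry.get_state(); print(s['time_s'],s['tcp_pos'],s['eef_rot'])
f,K,E=cap('scene'); save('s8.png',cv2.resize(f[140:340,290:450],None,fx=3.5,fy=3,interpolation=cv2.INTER_CUBIC)) if 0 else None
print(proj(K,E,[[.5753,.1279,.09]]), blob(f,*COL['yellow'],(350,255,420,320))[:4])
f,K,E=cap('top'); print(blob(f,*COL['yellow'],(250,150,330,225))[:4], proj(K,E,[[.5753,.1279,.09],[.6323,.1224,.1]]))
```

```text
36.35 [0.51934952 0.13482609 0.23244816] [1.79992654e+02 6.70276903e-03 1.74555220e+02]
[[385.70962382 261.46234726]] [(array([396.9, 274.3]), array([392, 270,  11,   9,  80], dtype=int32)), (array([372.9, 263.8]), array([370, 262,   7,   5,   9], dtype=int32))]
[(array([261. , 212.3]), array([252, 209,  20,   7,  96], dtype=int32))] [[275.38104925 192.70443889]
 [277.98154613 166.40800932]]
```

>>> {"method": "carry_out", "body": {
  "commands": [0, 0, 0, 0, 1, 0, 0, 0, 0, 1, 0, 0, 0, 0, 1, 0, 0, 0, 0, 1, 0, 0, 0, 0, 1, 0, 0, 0, 0, 1, 0, 0, 0, 0, 1, 0, 0, 0, 0, 1]
}}

```text
time_s: 37.25
tcp_pos: [0.5195, 0.1335, 0.2324]
eef_rot: [-180.0, -0.0, 174.4]
contact_force: [0.3, -0.5, -2.0]
gripper_width: 0.0419
```

Run:
```python
from h import *
f,K,E=cap('scene'); print(proj(K,E,[[.6323,.1224,.1],[.6842,-.0944,.1]]), blob(f,*COL['red'],(260,280,330,360))[:2],blob(f,*COL['yellow'],(390,265,420,320))[:1])
save('s8.png',cv2.resize(f[150:340,310:450],None,fx=3,fy=3,interpolation=cv2.INTER_CUBIC))
```

```text
[[397.89541518 276.50191301]
 [301.82571707 328.94668062]] [(array([301.4, 327.2]), array([296, 322,  12,  11, 114], dtype=int32)), (array([295.2, 305.9]), array([282, 302,  23,  10,  39], dtype=int32))] [(array([396.9, 274.2]), array([392, 270,  11,   9,  79], dtype=int32))]
```

View pics/s8.png

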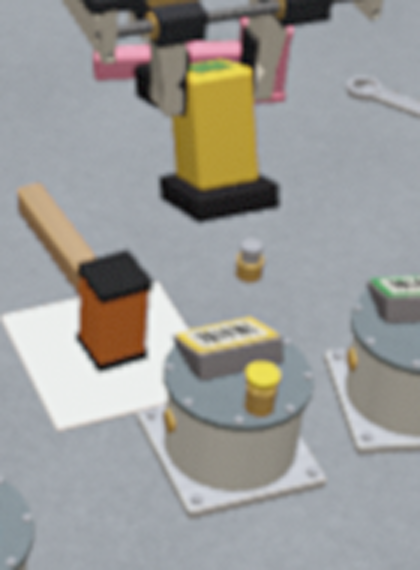

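>>> {"method": "carry_out", "body": {
  "commands": [0, 0, 0, 0, 1, 0, 0, 0, 0, 1, 0, 0, 0, 0, 1, 0, 0, 0, 0, 1, 0, 0, 0, 0, 1, 0, 0, 0, 0, 1, 0, 0, 0, 0, 1, 0, 0, 0, 0, 1]
}}

```text
time_s: 38.1
tcp_pos: [0.5195, 0.1334, 0.2324]
eef_rot: [180.0, -0.0, 174.4]
contact_force: [-0.5, -0.6, -3.6]
gripper_width: 0.0423
```

>>> {"method": "carry_out", "body": {
  "commands": [0, 0, 0, 0, 1, 0, 0, 0, 0, 1, 0, 0, 0, 0, 1, 0, 0, 0, 0, 1, 0, 0, 0, 0, 1, 0, 0, 0, 0, 1, 0, 0, 0, 0, 1, 0, 0, 0, 0, 1]
}}

```text
time_s: 38.9
tcp_pos: [0.5195, 0.1334, 0.2324]
eef_rot: [180.0, 0.0, 174.4]
contact_force: [0.1, -0.3, -3.0]
gripper_width: 0.0419
```

>>> {"method": "carry_out", "body": {
  "commands": [0, 0, 0, 0, 1, 0, 0, 0, 0, 1, 0, 0, 0, 0, 1, 0, 0, 0, 0, 1, 0, 0, 0, 0, 1, 0, 0, 0, 0, 1, 0, 0, 0, 0, 1, 0, 0, 0, 0, 1]
}}

```text
time_s: 39.7
tcp_pos: [0.5195, 0.1334, 0.2324]
eef_rot: [180.0, 0.0, 174.4]
contact_force: [0.0, -0.6, -2.9]
gripper_width: 0.0418
```

>>> {"method": "carry_out", "body": {
  "commands": [0.15, 0, 0, 0, 1, 0, 0, 0, 0, 1, 0, 0, 0, 0, 1, 0, 0, 0, 0, 1, 0, 0, 0, 0, 1, 0, 0, 0, 0, 1, 0, 0, 0, 0, 1, 0, 0, 0, 0, 1]
}}

```text
time_s: 40.5
tcp_pos: [0.5255, 0.1334, 0.2324]
eef_rot: [180.0, 0.0, 174.4]
contact_force: [0.2, 0.5, -1.6]
gripper_width: 0.0415
```

>>> {"method": "carry_out", "body": {
  "commands": [0, 0, 0, 0, 1, 0, 0, 0, 0, 1, 0, 0, 0, 0, 1, 0, 0, 0, 0, 1, 0, 0, 0, 0, 1, 0, 0, 0, 0, 1, 0, 0, 0, 0, 1, 0, 0, 0, 0, 1]
}}

```text
time_s: 41.3
tcp_pos: [0.5255, 0.1334, 0.2324]
eef_rot: [-180.0, -0.0, 174.4]
contact_force: [0.1, -0.6, -2.3]
gripper_width: 0.0412
```

>>> {"method": "carry_out", "body": {
  "commands": [0, 0, 0, 0, 1, 0, 0, 0, 0, 1, 0, 0, 0, 0, 1, 0, 0, 0, 0, 1, 0, 0, 0, 0, 1, 0, 0, 0, 0, 1, 0, 0, 0, 0, 1, 0, 0, 0, 0, 1]
}}

```text
time_s: 42.1
tcp_pos: [0.5255, 0.1334, 0.2324]
eef_rot: [180.0, 0.0, 174.4]
contact_force: [-0.4, -0.2, -2.8]
gripper_width: 0.0415
```

>>> {"method": "carry_out", "body": {
  "commands": [-0.3, 0, 0, 0, 1, 0, 0, 0, 0, 1, 0, 0, 0, 0, 1, 0, 0, 0, 0, 1, 0, 0, 0, 0, 1, 0, 0, 0, 0, 1, 0, 0, 0, 0, 1, 0, 0, 0, 0, 1]
}}

```text
time_s: 42.9
tcp_pos: [0.5135, 0.1334, 0.2323]
eef_rot: [-180.0, -0.0, 174.4]
contact_force: [-0.1, 0.1, -3.8]
gripper_width: 0.0415
```

>>> {"method": "carry_out", "body": {
  "commands": [0, 0, 0, 0, 1, 0, 0, 0, 0, 1, 0, 0, 0, 0, 1, 0, 0, 0, 0, 1, 0, 0, 0, 0, 1, 0, 0, 0, 0, 1, 0, 0, 0, 0, 1, 0, 0, 0, 0, 1]
}}

```text
time_s: 43.7
tcp_pos: [0.5135, 0.1334, 0.2324]
eef_rot: [180.0, 0.0, 174.4]
contact_force: [-0.2, -0.2, -2.3]
gripper_width: 0.0418
```

>>> {"method": "carry_out", "body": {
  "commands": [0, 0, 0, 0, 1, 0, 0, 0, 0, 1, 0, 0, 0, 0, 1, 0, 0, 0, 0, 1, 0, 0, 0, 0, 1, 0, 0, 0, 0, 1, 0, 0, 0, 0, 1, 0, 0, 0, 0, 1]
}}

```text
time_s: 44.5
tcp_pos: [0.5135, 0.1334, 0.2324]
eef_rot: [180.0, 0.0, 174.4]
contact_force: [-0.0, 1.0, -2.5]
gripper_width: 0.0419
```

```bash
sed -i 's/\.0665/.056/g' tgt.py; python3 tgt.py
```

```text
44.5 [0.51351178 0.13343707 0.2324034 ] [1.79997335e+02 1.27138149e-03 1.74404225e+02] 0.04186970036591841
yellow [(array([261.3, 215.4]), array([252, 212,  20,   7,  92], dtype=int32))]
green []
red [ 0.6263 -0.0995] [ 0.6842 -0.0944] 5.0 0.0582 TCP [ 0.5705 -0.1044] delta units [ 1.43 -5.95]
blue [ 0.5898 -0.2617] [ 0.6477 -0.2707] -8.8 0.0586 TCP [ 0.5345 -0.2531] delta units [ 0.52 -9.66]
```

>>> {"method": "carry_out", "body": {
  "commands": [0.05, -0.7, 0, -0.4, 1, 0.05, -1, 0, -0.4, 1, 0.05, -1, 0, 0, 1, 0.05, -1, 0, 0, 1, 0.05, -1, 0, 0, 1, 0.05, -1, 0, 0, 1, 0.05, -1, 0, 0, 1, 0.05, -1, 0, 0, 1]
}}

```text
time_s: 45.35
tcp_pos: [0.5294, -0.1762, 0.2326]
eef_rot: [180.0, 0.0, 171.2]
contact_force: [0.9, 0.3, -2.9]
gripper_width: 0.0415
```

>>> {"method": "carry_out", "body": {
  "commands": [0.06, -1, 0, 0, 1, 0.06, -0.7, 0, 0, 1, 0, -0.26, 0, 0, 1, 0, 0, 0, 0, 1, 0, 0, 0, 0, 1, 0, 0, 0, 0, 1, 0, 0, 0, 0, 1, 0, 0, 0, 0, 1]
}}

```text
time_s: 46.15
tcp_pos: [0.5345, -0.2522, 0.2327]
eef_rot: [180.0, 0.0, 171.3]
contact_force: [-0.1, 0.4, -2.1]
gripper_width: 0.0417
```

Run:
```python
from h import *
s=telemetry.get_state(); print(s['time_s'],s['tcp_pos'],s['eef_rot'])
f,K,E=cap('scene'); print(proj(K,E,[[.6477,-.2707,.1],[.5898,-.2617,.09],[.6358,.2583,.1]]), blob(f,*COL['blue'],(150,300,240,370))[:3],blob(f,*COL['green'],(430,230,490,280))[:3])
```

```text
46.15 [ 0.53447794 -0.25221225  0.23266496] [1.79997041e+02 2.40920501e-02 1.71271283e+02]
[[194.86256412 344.56769988]
 [193.76915895 322.80042334]
 [458.90496827 259.60105097]] [(array([194.6, 342.8]), array([189, 338,  13,  11, 119], dtype=int32)), (array([208.4, 320.9]), array([208, 316,   2,  10,  16], dtype=int32)), (array([177.9, 326.4]), array([177, 322,   3,   9,  16], dtype=int32))] [(array([458. , 257.6]), array([453, 254,  11,   8,  64], dtype=int32))]
```

On target for blue; hold with small offsets as before.

>>> {"method": "carry_out", "body": {
  "commands": [0, 0, 0, 0, 1, 0, 0, 0, 0, 1, 0, 0, 0, 0, 1, 0, 0, 0, 0, 1, 0, 0, 0, 0, 1, 0, 0, 0, 0, 1, 0, 0, 0, 0, 1, 0, 0, 0, 0, 1]
}}

```text
time_s: 47.0
tcp_pos: [0.5343, -0.253, 0.2324]
eef_rot: [-180.0, 0.0, 171.2]
contact_force: [-0.8, 0.5, -2.5]
gripper_width: 0.0417
```

>>> {"method": "carry_out", "body": {
  "commands": [0, 0, 0, 0, 1, 0, 0, 0, 0, 1, 0, 0, 0, 0, 1, 0, 0, 0, 0, 1, 0, 0, 0, 0, 1, 0, 0, 0, 0, 1, 0, 0, 0, 0, 1, 0, 0, 0, 0, 1]
}}

```text
time_s: 47.8
tcp_pos: [0.5343, -0.253, 0.2324]
eef_rot: [-180.0, 0.0, 171.2]
contact_force: [0.8, -0.5, -3.4]
gripper_width: 0.0412
```

>>> {"method": "carry_out", "body": {
  "commands": [0, 0, 0, 0, 1, 0, 0, 0, 0, 1, 0, 0, 0, 0, 1, 0, 0, 0, 0, 1, 0, 0, 0, 0, 1, 0, 0, 0, 0, 1, 0, 0, 0, 0, 1, 0, 0, 0, 0, 1]
}}

```text
time_s: 48.6
tcp_pos: [0.5343, -0.253, 0.2324]
eef_rot: [180.0, -0.0, 171.2]
contact_force: [0.1, -0.3, -3.7]
gripper_width: 0.0418
```

>>> {"method": "carry_out", "body": {
  "commands": [0, 0, 0, 0, 1, 0, 0, 0, 0, 1, 0, 0, 0, 0, 1, 0, 0, 0, 0, 1, 0, 0, 0, 0, 1, 0, 0, 0, 0, 1, 0, 0, 0, 0, 1, 0, 0, 0, 0, 1]
}}

```text
time_s: 49.4
tcp_pos: [0.5343, -0.253, 0.2324]
eef_rot: [-180.0, -0.0, 171.2]
contact_force: [-0.4, -0.4, -2.9]
gripper_width: 0.0414
```

>>> {"method": "carry_out", "body": {
  "commands": [0.15, 0, 0, 0, 1, 0, 0, 0, 0, 1, 0, 0, 0, 0, 1, 0, 0, 0, 0, 1, 0, 0, 0, 0, 1, 0, 0, 0, 0, 1, 0, 0, 0, 0, 1, 0, 0, 0, 0, 1]
}}

```text
time_s: 50.2
tcp_pos: [0.5402, -0.253, 0.2324]
eef_rot: [-180.0, 0.0, 171.2]
contact_force: [-0.2, 0.3, -3.1]
gripper_width: 0.0415
```

>>> {"method": "carry_out", "body": {
  "commands": [0, 0, 0, 0, 1, 0, 0, 0, 0, 1, 0, 0, 0, 0, 1, 0, 0, 0, 0, 1, 0, 0, 0, 0, 1, 0, 0, 0, 0, 1, 0, 0, 0, 0, 1, 0, 0, 0, 0, 1]
}}

```text
time_s: 51.0
tcp_pos: [0.5403, -0.253, 0.2324]
eef_rot: [180.0, 0.0, 171.2]
contact_force: [0.0, -0.4, -2.7]
gripper_width: 0.0421
```

>>> {"method": "carry_out", "body": {
  "commands": [0, 0, 0, 0, 1, 0, 0, 0, 0, 1, 0, 0, 0, 0, 1, 0, 0, 0, 0, 1, 0, 0, 0, 0, 1, 0, 0, 0, 0, 1, 0, 0, 0, 0, 1, 0, 0, 0, 0, 1]
}}

```text
time_s: 51.8
tcp_pos: [0.5403, -0.253, 0.2324]
eef_rot: [180.0, -0.0, 171.2]
contact_force: [0.1, 0.1, -2.9]
gripper_width: 0.0417
```

>>> {"method": "carry_out", "body": {
  "commands": [-0.3, 0, 0, 0, 1, 0, 0, 0, 0, 1, 0, 0, 0, 0, 1, 0, 0, 0, 0, 1, 0, 0, 0, 0, 1, 0, 0, 0, 0, 1, 0, 0, 0, 0, 1, 0, 0, 0, 0, 1]
}}

```text
time_s: 52.6
tcp_pos: [0.5284, -0.253, 0.2323]
eef_rot: [-180.0, -0.0, 171.2]
contact_force: [0.0, -0.2, -2.4]
gripper_width: 0.0421
```

>>> {"method": "carry_out", "body": {
  "commands": [0, 0, 0, 0, 1, 0, 0, 0, 0, 1, 0, 0, 0, 0, 1, 0, 0, 0, 0, 1, 0, 0, 0, 0, 1, 0, 0, 0, 0, 1, 0, 0, 0, 0, 1, 0, 0, 0, 0, 1]
}}

```text
time_s: 53.4
tcp_pos: [0.5283, -0.253, 0.2324]
eef_rot: [180.0, 0.0, 171.2]
contact_force: [-0.3, -0.3, -3.4]
gripper_width: 0.042
```

>>> {"method": "carry_out", "body": {
  "commands": [0, 0, 0, 0, 1, 0, 0, 0, 0, 1, 0, 0, 0, 0, 1, 0, 0, 0, 0, 1, 0, 0, 0, 0, 1, 0, 0, 0, 0, 1, 0, 0, 0, 0, 1, 0, 0, 0, 0, 1]
}}

```text
time_s: 54.2
tcp_pos: [0.5283, -0.253, 0.2324]
eef_rot: [180.0, -0.0, 171.2]
contact_force: [0.3, 0.1, -3.4]
gripper_width: 0.0417
```

```bash
python3 tgt.py
```

```text
54.2 [ 0.52831373 -0.25296374  0.23239272] [ 1.79998703e+02 -7.96206240e-05  1.71206540e+02] 0.04165660076915293
red []
blue occl
yellow [0.5755 0.1276] [0.6323 0.1224] -5.3 0.057 TCP [0.5197 0.1328] delta units [-0.21  9.64]
green [0.5793 0.2737] [0.6358 0.2585] -15.0 0.0584 TCP [0.5252 0.2882] delta units [-0.08 13.53]
```

>>> {"method": "carry_out", "body": {
  "commands": [-0.01, 0.6, 0, -0.4, 1, -0.01, 1, 0, -0.4, 1, -0.01, 1, 0, -0.4, 1, -0.01, 1, 0, -0.4, 1, -0.01, 1, 0, 0, 1, -0.01, 1, 0, 0, 1, -0.01, 1, 0, 0, 1, -0.01, 1, 0, 0, 1]
}}

```text
time_s: 55.05
tcp_pos: [0.5249, 0.0527, 0.2327]
eef_rot: [180.0, 0.0, 164.8]
contact_force: [0.9, -0.4, -3.4]
gripper_width: 0.0417
```

>>> {"method": "carry_out", "body": {
  "commands": [0, 1, 0, 0, 1, 0, 1, 0, 0, 1, 0, 1, 0, 0, 1, 0, 1, 0, 0, 1, 0, 1, 0, 0, 1, 0, 0.6, 0, 0, 1, 0, 0.33, 0, 0, 1, 0, 0, 0, 0, 1]
}}

```text
time_s: 55.85
tcp_pos: [0.525, 0.2896, 0.232]
eef_rot: [-180.0, -0.0, 164.9]
contact_force: [0.2, 0.4, -3.5]
gripper_width: 0.0413
```

Run:
```python
from h import *
s=telemetry.get_state(); print(s['time_s'],s['tcp_pos'],s['eef_rot'],s['joints'])
```

```text
55.85 [0.52496953 0.28958889 0.23197123] [-1.79976450e+02 -1.30284439e-02  1.64898487e+02] [ 4.75393582e+01  1.30638179e+01 -8.13168754e+00 -8.02495219e-04
 -6.88313977e+01 -1.52640579e+02]
```

>>> {"method": "carry_out", "body": {
  "commands": [0, 0, 0, 0, 1, 0, 0, 0, 0, 1, 0, 0, 0, 0, 1, 0, 0, 0, 0, 1, 0, 0, 0, 0, 1, 0, 0, 0, 0, 1, 0, 0, 0, 0, 1, 0, 0, 0, 0, 1]
}}

```text
time_s: 56.65
tcp_pos: [0.5251, 0.2882, 0.2324]
eef_rot: [-180.0, -0.0, 164.8]
contact_force: [0.4, 0.2, -3.0]
gripper_width: 0.0412
```

>>> {"method": "carry_out", "body": {
  "commands": [0, 0, 0, 0, 1, 0, 0, 0, 0, 1, 0, 0, 0, 0, 1, 0, 0, 0, 0, 1, 0, 0, 0, 0, 1, 0, 0, 0, 0, 1, 0, 0, 0, 0, 1, 0, 0, 0, 0, 1]
}}

```text
time_s: 57.45
tcp_pos: [0.5251, 0.2882, 0.2324]
eef_rot: [180.0, -0.0, 164.8]
contact_force: [-0.5, -0.2, -2.9]
gripper_width: 0.0416
```

>>> {"method": "carry_out", "body": {
  "commands": [0, 0, 0, 0, 1, 0, 0, 0, 0, 1, 0, 0, 0, 0, 1, 0, 0, 0, 0, 1, 0, 0, 0, 0, 1, 0, 0, 0, 0, 1, 0, 0, 0, 0, 1, 0, 0, 0, 0, 1]
}}

```text
time_s: 58.25
tcp_pos: [0.5251, 0.2882, 0.2324]
eef_rot: [180.0, 0.0, 164.8]
contact_force: [0.2, -0.0, -3.3]
gripper_width: 0.0421
```

>>> {"method": "carry_out", "body": {
  "commands": [0, 0, 0, 0, 1, 0, 0, 0, 0, 1, 0, 0, 0, 0, 1, 0, 0, 0, 0, 1, 0, 0, 0, 0, 1, 0, 0, 0, 0, 1, 0, 0, 0, 0, 1, 0, 0, 0, 0, 1]
}}

```text
time_s: 59.05
tcp_pos: [0.5251, 0.2882, 0.2324]
eef_rot: [-180.0, -0.0, 164.8]
contact_force: [-0.1, -0.3, -3.2]
gripper_width: 0.0417
```

>>> {"method": "carry_out", "body": {
  "commands": [0.15, -0.04, 0, 0, 1, 0, 0, 0, 0, 1, 0, 0, 0, 0, 1, 0, 0, 0, 0, 1, 0, 0, 0, 0, 1, 0, 0, 0, 0, 1, 0, 0, 0, 0, 1, 0, 0, 0, 0, 1]
}}

```text
time_s: 59.85
tcp_pos: [0.5311, 0.2866, 0.2324]
eef_rot: [180.0, 0.0, 164.8]
contact_force: [-0.4, -0.1, -3.1]
gripper_width: 0.042
```

>>> {"method": "carry_out", "body": {
  "commands": [0, 0, 0, 0, 1, 0, 0, 0, 0, 1, 0, 0, 0, 0, 1, 0, 0, 0, 0, 1, 0, 0, 0, 0, 1, 0, 0, 0, 0, 1, 0, 0, 0, 0, 1, 0, 0, 0, 0, 1]
}}

```text
time_s: 60.65
tcp_pos: [0.5311, 0.2866, 0.2324]
eef_rot: [-180.0, -0.0, 164.8]
contact_force: [-0.5, 0.1, -2.7]
gripper_width: 0.0419
```

>>> {"method": "carry_out", "body": {
  "commands": [0, 0, 0, 0, 1, 0, 0, 0, 0, 1, 0, 0, 0, 0, 1, 0, 0, 0, 0, 1, 0, 0, 0, 0, 1, 0, 0, 0, 0, 1, 0, 0, 0, 0, 1, 0, 0, 0, 0, 1]
}}

```text
time_s: 61.45
tcp_pos: [0.5311, 0.2866, 0.2324]
eef_rot: [-180.0, 0.0, 164.8]
contact_force: [0.5, 0.1, -3.1]
gripper_width: 0.0421
```

>>> {"method": "carry_out", "body": {
  "commands": [-0.3, 0.08, 0, 0, 1, 0, 0, 0, 0, 1, 0, 0, 0, 0, 1, 0, 0, 0, 0, 1, 0, 0, 0, 0, 1, 0, 0, 0, 0, 1, 0, 0, 0, 0, 1, 0, 0, 0, 0, 1]
}}

```text
time_s: 62.25
tcp_pos: [0.5192, 0.2898, 0.2324]
eef_rot: [-180.0, -0.0, 164.8]
contact_force: [0.1, 0.7, -2.6]
gripper_width: 0.0419
```

>>> {"method": "carry_out", "body": {
  "commands": [0, 0, 0, 0, 1, 0, 0, 0, 0, 1, 0, 0, 0, 0, 1, 0, 0, 0, 0, 1, 0, 0, 0, 0, 1, 0, 0, 0, 0, 1, 0, 0, 0, 0, 1, 0, 0, 0, 0, 1]
}}

```text
time_s: 63.05
tcp_pos: [0.5191, 0.2898, 0.2324]
eef_rot: [180.0, 0.0, 164.8]
contact_force: [-0.3, -0.3, -1.5]
gripper_width: 0.0415
```

>>> {"method": "carry_out", "body": {
  "commands": [0, 0, 0, 0, 1, 0, 0, 0, 0, 1, 0, 0, 0, 0, 1, 0, 0, 0, 0, 1, 0, 0, 0, 0, 1, 0, 0, 0, 0, 1, 0, 0, 0, 0, 1, 0, 0, 0, 0, 1]
}}

```text
time_s: 63.85
tcp_pos: [0.5191, 0.2898, 0.2324]
eef_rot: [180.0, -0.0, 164.8]
contact_force: [0.4, 0.7, -2.8]
gripper_width: 0.0413
```

Run:
```python
from h import *
s=telemetry.get_state(); print(s['time_s'],s['tcp_pos'],s['eef_rot'])
f,K,E=cap('scene'); print(proj(K,E,[[.6358,.2583,.1],[.6323,.1224,.1]]), blob(f,*COL['green'],(440,235,490,280))[:3],blob(f,*COL['yellow'],(390,265,420,320))[:1])
f,K,E=cap('wrist'); save('w9.png',cv2.resize(f[40:380,230:420],None,fx=1.7,fy=1.7))
np.savez('w9.npz',K=K,E=E,t=s['tcp_pos'])
```

```text
63.85 [0.5191005  0.28982875 0.23240127] [ 1.79999326e+02 -3.27474280e-04  1.64803966e+02]
[[458.90496827 259.60105097]
 [397.89541518 276.50191301]] [(array([458. , 257.7]), array([453, 254,  11,   8,  67], dtype=int32))] [(array([396.9, 274.3]), array([392, 270,  11,   9,  79], dtype=int32))]
```

View pics/w9.png

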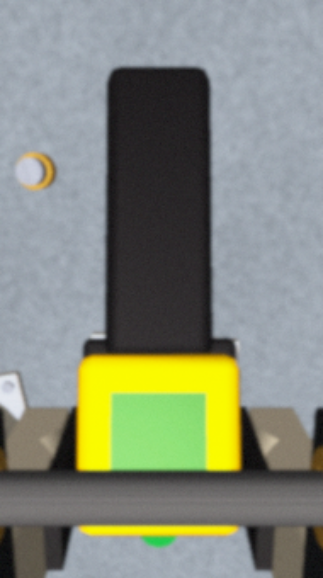

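>>> {"method": "carry_out", "body": {
  "commands": [-0.19, -0.7, 0, 0.5, 1, -0.19, -0.95, 0, 0.7, 1, -0.19, -0.95, 0, 0.7, 1, -0.19, -0.95, 0, 0.7, 1, -0.19, -0.95, 0, 0.7, 1, -0.19, -0.95, 0, 0.5, 1, -0.19, -0.95, 0, 0, 1, -0.19, -0.95, 0, 0, 1]
}}

```text
time_s: 64.75
tcp_pos: [0.4578, -0.0056, 0.2328]
eef_rot: [180.0, 0.1, -180.0]
contact_force: [0.2, -0.2, -2.9]
gripper_width: 0.0421
```

>>> {"method": "carry_out", "body": {
  "commands": [-0.19, -0.95, 0, 0, 1, -0.19, -0.95, 0, 0, 1, -0.05, -0.75, 0, 0, 1, 0, 0, 0, 0, 1, 0, 0, -0.8, 0, 1, 0, 0, -0.9, 0, 1, 0, 0, -0.9, 0, 1, 0, 0, 0, 0, 1]
}}

```text
time_s: 65.55
tcp_pos: [0.4378, -0.1101, 0.1247]
eef_rot: [-180.0, -0.5, 180.0]
contact_force: [-0.9, -0.1, -2.0]
gripper_width: 0.0415
```

Run:
```python
from h import *
s=telemetry.get_state(); print(s['time_s'],s['tcp_pos'],s['eef_rot'],s['contact_force'])
```

```text
65.55 [ 0.43777411 -0.11006082  0.124676  ] [-179.98280369   -0.45549191  179.95676677] [-0.88354613 -0.12368079 -1.97998186]
```

>>> {"method": "carry_out", "body": {
  "commands": [0, 0, -0.6, 0, 1, 0, 0, -0.5, 0, 1, 0, 0, -0.2, 0, 1, 0, 0, 0, 0, 1]
}}

```text
time_s: 65.95
tcp_pos: [0.4414, -0.11, 0.0769]
eef_rot: [-180.0, -0.0, -180.0]
contact_force: [-0.1, -0.1, -2.4]
gripper_width: 0.0415
```

>>> {"method": "carry_out", "body": {
  "commands": [0, 0, -0.05, 0, 1, 0, 0, 0, 0, 1]
}}

```text
time_s: 66.15
tcp_pos: [0.442, -0.11, 0.0755]
eef_rot: [180.0, 0.1, -180.0]
contact_force: [0.8, 0.6, -3.1]
gripper_width: 0.0417
```

>>> {"method": "carry_out", "body": {
  "commands": [0, 0, -0.04, 0, 1, 0, 0, 0, 0, 1]
}}

```text
time_s: 66.35
tcp_pos: [0.4413, -0.1101, 0.0732]
eef_rot: [180.0, 0.0, -180.0]
contact_force: [-1.4, -0.0, -2.8]
gripper_width: 0.0416
```

>>> {"method": "carry_out", "body": {
  "commands": [0, 0, -0.04, 0, 1, 0, 0, 0, 0, 1]
}}

```text
time_s: 66.55
tcp_pos: [0.4417, -0.1102, 0.0719]
eef_rot: [-180.0, 0.1, -180.0]
contact_force: [-1.8, 0.5, 6.3]
gripper_width: 0.0419
```

>>> {"method": "carry_out", "body": {
  "commands": [0, 0, -0.04, 0, 1, 0, 0, 0, 0, 1]
}}

```text
time_s: 66.75
tcp_pos: [0.4429, -0.1101, 0.0715]
eef_rot: [-180.0, 0.2, -179.9]
contact_force: [-3.5, 2.4, 15.0]
gripper_width: 0.0417
```

>>> {"method": "carry_out", "body": {
  "commands": [0, 0, 0, 0, 1, 0, 0, 0, 0, 1, 0, 0, 0, 0, 1],
  "grip_force": 10
}}

```text
time_s: 67.05
tcp_pos: [0.4438, -0.11, 0.0714]
eef_rot: [-180.0, 0.3, -179.9]
contact_force: [0.9, 1.2, 9.0]
gripper_width: 0.0414
```

>>> {"method": "carry_out", "body": {
  "commands": [0.1, 0, -0.01, 0, 1, 0.1, 0, -0.015, 0, 1, 0.1, 0, -0.02, 0, 1]
}}

```text
time_s: 67.35
tcp_pos: [0.4549, -0.11, 0.0689]
eef_rot: [180.0, 0.2, -180.0]
contact_force: [0.9, 1.5, 5.5]
gripper_width: 0.0419
```

>>> {"method": "carry_out", "body": {
  "commands": [0.1, 0, -0.03, 0, 1, 0.1, 0, -0.035, 0, 1]
}}

```text
time_s: 67.55
tcp_pos: [0.4629, -0.11, 0.0661]
eef_rot: [180.0, 0.2, -180.0]
contact_force: [1.4, 0.8, 5.7]
gripper_width: 0.0423
```

>>> {"method": "carry_out", "body": {
  "commands": [0.05, 0, -0.03, 0, 1, 0, 0, -0.02, 0, 1, 0, 0, 0, 0, 1]
}}

```text
time_s: 67.85
tcp_pos: [0.4662, -0.1099, 0.0646]
eef_rot: [-180.0, 0.3, -179.9]
contact_force: [3.5, 0.7, 6.4]
gripper_width: 0.0417
```

```bash
cat > edge.py <<'E'
from h import *
f,K,E=cap('wrist'); s=telemetry.get_state(); print(s['time_s'],s['tcp_pos'],s['contact_force'],s['gripper_width'])
hsv=cv2.cvtColor(f,cv2.COLOR_RGB2HSV)
v=hsv[:,:,2].astype(int); c=v[:270,318:330].mean(1).round(); print('col center V',[(i,int(c[i])) for i in range(0,270,6)])
c=v[150:270,281:286].mean(1); print('nose col',[(i+150,int(c[i])) for i in range(0,120,6)])
y=cv2.inRange(hsv,np.array((21,150,40)),np.array((34,255,255)))[:,310:335].any(1); print('yellow rows',np.where(y)[0].min(),np.where(y)[0].max())
E
python3 edge.py
```

```text
67.9 [ 0.46612549 -0.10991203  0.06458785] [3.13875017 0.11454951 5.79242299] 0.04178571486685576
col center V [(0, 161), (6, 166), (12, 163), (18, 164), (24, 166), (30, 167), (36, 165), (42, 164), (48, 35), (54, 50), (60, 50), (66, 50), (72, 49), (78, 49), (84, 48), (90, 49), (96, 49), (102, 49), (108, 50), (114, 48), (120, 50), (126, 49), (132, 48), (138, 49), (144, 48), (150, 48), (156, 47), (162, 48), (168, 48), (174, 47), (180, 46), (186, 47), (192, 47), (198, 47), (204, 46), (210, 46), (216, 45), (222, 45), (228, 45), (234, 44), (240, 45), (246, 40), (252, 116), (258, 192), (264, 247)]
nose col [(150, 160), (156, 118), (162, 28), (168, 29), (174, 29), (180, 30), (186, 31), (192, 32), (198, 29), (204, 28), (210, 16), (216, 50), (222, 49), (228, 48), (234, 48), (240, 58), (246, 105), (252, 135), (258, 193), (264, 246)]
yellow rows 251 358
```

```bash
cat > ft.py <<'E'
from fw import *
import sys
h,b,n,fr=map(float,sys.argv[1:5])
s=telemetry.get_state(); f,K,E=cap('wrist')
for w in ([1]*6+[.5,.5],[1,1,1,1,0,0,1,1],[1,1,0,0,1,1,0,0]):
  p,r_=wfit([[290,h],[357,h],[276,b],[372,b],[280,n],[369,n],[282,fr],[367,fr]],np.array(w),s['tcp_pos'],K,E)
  print(np.degrees(p[0]),p[[1,2]],r_)
E
python3 ft.py 46 251 212 357
```

```text
7.565341196025929 [0.00207121 0.06072513] [[-2.0, 1.0], [3.0, 1.0], [-2.0, -0.0], [2.0, -0.0], [-3.0, -0.0], [2.0, -0.0], [-3.0, -2.0], [3.0, -2.0]]
7.117264767013052 [0.00183733 0.06031603] [[-3.0, 1.0], [3.0, 1.0], [-2.0, 1.0], [2.0, 1.0], [-0.0, -0.0], [0.0, -0.0], [-5.0, -2.0], [5.0, -3.0]]
14.101030184800717 [0.00683107 0.06279789] [[1.0, 0.0], [-0.0, -0.0], [0.0, -0.0], [0.0, -0.0], [-1.0, 0.0], [1.0, -0.0], [-0.0, -0.0], [0.0, -0.0]]
```

>>> {"method": "carry_out", "body": {
  "commands": [0.1, 0, -0.035, 0, 1, 0.1, 0, -0.035, 0, 1, 0, 0, -0.02, 0, 1, 0, 0, 0, 0, 1]
}}

```text
time_s: 68.35
tcp_pos: [0.4728, -0.1099, 0.0607]
eef_rot: [180.0, 0.2, -179.9]
contact_force: [0.7, 3.3, 10.2]
gripper_width: 0.042
```

```bash
python3 edge.py | sed -n '1p;3,4p'
python3 - <<'E'
from h import *
f,K,E=cap('wrist'); v=f.max(2).astype(int)[:,318:330].mean(1); print([i for i in range(20,80) if v[i-1]>100>=v[i]])
E
```

```text
68.4 [ 0.47286034 -0.10984304  0.06067583] [-0.49119439  3.20653413  9.13402445] 0.04201141922065933
nose col [(150, 28), (156, 31), (162, 29), (168, 30), (174, 31), (180, 31), (186, 31), (192, 31), (198, 24), (204, 27), (210, 44), (216, 44), (222, 43), (228, 43), (234, 56), (240, 97), (246, 141), (252, 153), (258, 156), (264, 241)]
yellow rows 252 390
[35]
```

>>> {"method": "carry_out", "body": {
  "commands": [0, 0, 0.03, 0, 1, 0, 0, 0, 0, -1, 0, 0, 0, 0, -1, 0, 0, 0, 0, -1, 0, 0, 0, 0, -1, 0, 0, 0, 0, -1, 0, 0, 0, 0, -1, 0, 0, 0, 0, -1]
}}

```text
time_s: 69.25
tcp_pos: [0.4711, -0.1102, 0.0608]
eef_rot: [-180.0, -0.0, -180.0]
contact_force: [-0.2, 0.5, -0.1]
gripper_width: 0.0869
```

>>> {"method": "carry_out", "body": {
  "commands": [0, 0, 0, 0, -1, 0, 0, 0.2, 0, -1, 0, 0, 0.5, 0, -1, 0, 0, 1, 0, -1, 0, 0, 1, 0, -1, 0, 0, 1, 0, -1, 0, 0, 0.5, 0, -1, 0, 0, 0, 0, -1]
}}

```text
time_s: 70.05
tcp_pos: [0.4729, -0.1102, 0.233]
eef_rot: [180.0, 0.4, -180.0]
contact_force: [0.2, -0.1, -0.5]
gripper_width: 0.0874
```

>>> {"method": "carry_out", "body": {
  "commands": [-0.3, -1, 0, 0, -1, -0.3, -1, 0, 0, -1, -0.3, -1, 0, 0, -1, -0.3, -1, 0, 0, -1, -0.3, -1, 0, 0, -1, -0.3, -1, 0, 0, -1, -0.3, -1, 0, 0, -1, 0, 0, 0, 0, -1]
}}

```text
time_s: 70.85
tcp_pos: [0.3851, -0.3935, 0.2278]
eef_rot: [180.0, -0.1, 179.8]
contact_force: [0.4, 0.5, -0.9]
gripper_width: 0.0878
```

>>> {"method": "carry_out", "body": {
  "commands": [-0.3, -1, 0, 0, -1, -0.3, -1, 0, 0, -1, -0.3, -1, 0, 0, -1, -0.3, -1, 0, 0, -1, 0, 0, 0, 0, -1, 0, 0, 0, 0, -1]
}}

```text
time_s: 71.45
tcp_pos: [0.3383, -0.5503, 0.2276]
eef_rot: [179.9, -0.1, 179.9]
contact_force: [0.1, 1.2, 0.9]
gripper_width: 0.0876
```

Run:
```python
from h import *
from fit import fit
s=telemetry.get_state(); print(s['time_s'],s['tcp_pos'])
f,K,E=cap('top'); save('top9.png',f)
for k,v in filters(f,K,E,.014).items(): print(k,v)
for n,lo,hi,roi,z in [('malhead',(0,0,0),(180,255,60),(265,215,320,262),.08),('disp',(45,80,60),(85,255,255),(340,200,430,290),.094),('yel',(20,120,80),(35,255,255),(340,200,430,290),.094)]:
    for c,q in blob(f,lo,hi,roi,15)[:2]: print(n,c,q,unproj(K,E,[c],[z])[0].round(4))
P=np.array([[-23,-21,90],[-23,21,90],[23,21,90],[23,-21,90]])/1e3
f2,K2,E2=cap('scene'); save('scene9.png',f2)
for c,q in blob(f2,(20,120,60),(35,255,255),(215,220,310,330),15)[:2]: print('scene yel',c,q)
for c,q in blob(f2,(45,80,60),(85,255,255),(215,220,310,330),10)[:2]: print('scene disp',c,q)
for k,c in (('red',(.6842,-.0944)),('yellow',(.6323,.1224)),('blue',(.6477,-.2707)),('green',(.6358,.2583))):
    u=proj(K2,E2,[[*c,.1]])[0]; x,y=u.astype(int); print(k,u.round(1),[b[0] for b in blob(f2,*COL[k],(x-10,y-10,x+11,y+11))[:1]])
```

```text
71.45 [ 0.3383195  -0.55028756  0.22755042]
red {'lab': array([ 0.6263, -0.0995]), 'cap': array([ 0.6845, -0.0944]), 'yaw': np.float64(5.0), 'dist': np.float64(0.0584)}
yellow {'lab': array([0.5753, 0.1279]), 'cap': array([0.6323, 0.1224]), 'yaw': np.float64(-5.5), 'dist': np.float64(0.0573)}
blue {'lab': array([ 0.59  , -0.2617]), 'cap': array([ 0.6477, -0.2707]), 'yaw': np.float64(-8.8), 'dist': np.float64(0.0584)}
green {'lab': array([0.5795, 0.2741]), 'cap': array([0.6358, 0.2585]), 'yaw': np.float64(-15.5), 'dist': np.float64(0.0583)}
malhead [290.9 240. ] [282 231  19  19 353] [0.4715 0.0927 0.08  ]
disp [383.9 242. ] [379 237  11  11 116] [ 0.466  -0.1097  0.094 ]
yel [383.1 243.2] [373 232  21  25 311] [ 0.4634 -0.1079  0.094 ]
scene yel [256.4 271.9] [243 250  28  43 830]
scene disp [254.6 257.1] [249 253  12   9  65]
red [301.8 328.9] [array([301.4, 327.1])]
yellow [397.9 276.5] [array([396.9, 274.2])]
blue [194.9 344.6] [array([194.6, 342.8])]
green [458.9 259.6] [array([458. , 257.6])]
```

Run:
```python
from h import *
from scipy.optimize import least_squares
c=[]
for n,uv in(('top',[383.9,242.]),('scene',[254.6,257.1])):
    f,K,E=cap(n); c.append((K,E,np.array(uv),f))
s=least_squares(lambda X:np.r_[proj(*c[0][:2],[X])[0]-c[0][2],proj(*c[1][:2],[X])[0]-c[1][2]],[.466,-.11,.09]); print('display',s.x.round(4),s.fun.round(1))
# projected upright head outline vs seen yellow bbox
B=np.array([[x,y,z] for x in(-.023,.023) for y in(-.021,.021) for z in(.018,.09)])+[.466,-.1097,.004]
for K,E,_,f in c:
    u=proj(K,E,B); print('upright head bbox',u.min(0).round(0),u.max(0).round(0))
# bystanders: change since start near them
t0=np.load('top0.npz')['f']
for nm,(x,y) in dict(adapter=(231,263),load=(436,264)).items():
    print(nm,np.abs(c[0][3][y-12:y+13,x-12:x+13].astype(int)-t0[y-12:y+13,x-12:x+13]).mean().round(1))
```

```text
display [ 0.4658 -0.1107  0.0934] [ 0.5  0.1  0.4 -0. ]
upright head bbox [372. 231.] [394. 257.]
upright head bbox [242. 247.] [271. 293.]
adapter 2.5
load 2.6
```

```bash
python3 -c "
from h import *
print(r.close_job())"
```

```text
the job is handed in; nothing more can be done
None
```

I knocked all four lock pins down with the orange mallet and stood it on the white mat. I then scanned red, yellow, blue and green in order, stood the scanner nose down on the black mat, and handed the job in at about 72 s with the arm clear. The hand-in gives no verdict.

**What I did**
- **Scanner tilt:** the arm can't tilt its tool, so I dragged the scanner's nose on the bench to pivot it back in the grip, then pivoted it level again on the mat before letting go.
- **Scans:** I held each label for over 3 s at about 9 cm. I then held about 2.4 s each at 6 mm forward and 6 mm back, to cover the uncertainty in the tilt.
- **Yellow filter:** it was knocked a few centimetres aside during the run, so I measured it again before scanning it.

**Last checks**
- **Pins:** all four caps sit where a fully-down pin should be, within about 2 px.
- **Mallet:** its head is within about 1 mm of the white mat's centre by the top camera.
- **Scanner:** it stands within about 3 mm of the black mat's centre. Its head outline matches an upright one, and its display measures 93 mm high against 94 mm expected.
- **Bystanders:** the image around the adapter and dummy load has barely changed since the start.

**What disagreed**
- **Tilt:** it was never measured exactly. Corner fits in the wrist and scene cameras gave 18 to 26 degrees, where 25 is ideal and anything from about 8 to 42 passes. A silhouette fit gave 36 degrees from the scene camera and 16 from the top camera. I discounted both because the gripper hides part of the scanner.
- **Wrist camera:** it placed the mallet about 5 mm to the side of the top camera's position, which was within the grip's clearance.

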